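# Slide the sample pan to its loading place and scoop the grinding pebbles into it

### The arm

A 6-joint arm with a two-finger parallel gripper is mounted at the origin on the work surface. World frame = base frame: x ahead of the robot, y to its left, z up, the work surface at z = 0. Lengths are in m, angles in rad, forces in N, time in s.
With the tool pointing down it reaches from about 0.3 to 0.775 m from the base axis. Payload 14.6 kg.
Tool frame: the origin (TCP) lies midway between the tips of the shut fingers; the grasp point (between the pads) lies 19 mm behind it (tcp_to_grasp is the distance from the TCP to the grasp point, in m); z points along the fingers, y is the line along which they close (so a half turn about z gives the same grasp; the last joint's range is limited). The gripper opens to 94 mm and grips with 3 to 60 N. Pads are 16 mm wide; open, the fingers measure 119 mm over their backs; the gripper's body (75 mm by 177 mm) begins 78 mm behind the grasp point.
Start: joints at [-1.263, 0.3, 1.521, -0, 1.321, -0.067], TCP at [0.201, -0.512, 0.205] pointing down, gripper open.
Joint ranges: [-3.03, 3.03], [-0.79, 2.21], [0.23, 2.52], [-1.04, 4.18], [0, 3.07], [-2.55, 2.55]. Speed limits (rad/s): [2.22, 2.22, 2.57, 3.14, 3.14, 3.14].

### API

Orientations are given as [roll, pitch, yaw] about the fixed x, y, z axes, in that order (R = Rz(yaw) Ry(pitch) Rx(roll)).
In Python, from station import * gives the robot as it stands.
- The arm moves only by the tool send_rows, never from a script. Its argument "motion" is a list of rows, each a list of 3 entries, a list of its own where there are three numbers: the shift along the tool's x, y, z in units of 0.03 m (1.0 is 0.03 m), then the turn, a rotation vector about the tool's x, y, z in units of 0.12 rad (1.0 is 0.12 rad), then the opening, from -1 (shut) to 1 (fully open). In form: [[[x, y, z], [rx, ry, rz], grip], ...]. A call has 1 to 12 rows; each row shifts and turns the commanded pose from where the row before left it, along the tool's axes as they then stand; what a row does not reach is not made up. A row lasts 1/10 s, in which the tool goes at most 50 mm and 8.59 degrees, less where a joint would pass 70% of its speed; a pose out of reach is approached as far as the arm can. A call with a number of a shift or a turn outside -1 to 1 is refused whole. A call with a gripper value outside its range is refused whole. The fingers move at their own pace and stop on an object; "squeeze" is the grip in N (left out, the last holds). Time passes only in rows, so rows that do not move let the fingers close. It gives the time, the measured TCP pose, the force, the opening and the grip force at its end, in the units of the state.
- get_obs(): the state, without advancing time (a new reading comes with each control period).
- camera(name): name is "scene" or "top" or "wrist"; returns a dict with "pixels" (480x640x3 uint8, red, green, blue), "depth" (480x640 float32, m along the optical axis (not along the pixel's ray), 0 where there is no reading), "fx", "fy", "cx", "cy" (pixels), "rvec" (rotation vector, rad) and "tvec" (3), from world to camera coordinates, as OpenCV has them. Camera axes: x right, y down, z forward; pixel columns grow to the right and rows downward; lengths in m; the calibration is good to about 2 mm. A picture is of the moment at which its call begins.
- hand_in(): hands the job in; it is judged then, once.
The state is a dict: "time_s": time; "qpos": joint angles; "joint_vel": joint speeds; "tau": joint torques, N m; "ee_pos": TCP position; "eef_rot": TCP orientation; "force": force on the tool from outside, world axes, zero at the start; "moment": the same for the moment, N m; "grip_width": finger opening in m; "grip_force": force on a finger pad.
Only numpy, scipy, OpenCV 4.12 (cv2) and the standard library are available. Lean on these libraries where they do the work, as an engineer would, in place of code of your own. Each camera call takes 0.05 s, during which the arm holds its last target. There are 200 camera calls.

### The job

On the cold two-place hot plate, slide the steel pan sideways, without lifting or tipping it, from the ring mark it stands on to the centre of the other, empty ring mark. Then take the hand scoop, scoop the two ceramic pebbles out of the tray and tip both into the pan, never touching the pebbles with the fingers. Finally set the scoop back upright on its cork mat and leave the bottle, beaker and brass weight where they stand.

Things in the scene. Friction and masses are not known exactly. Their poses are not given: they have to be found in the camera images.
- hotplate: Two-place laboratory hot plate, fixed, a slab 220 (x) x 400 (y) x 40 mm high, white with a dark steel top. Origin at the centre of its underside. The two ring marks lie on its top, 95 mm either side of its centre along its y axis.
- mark_start: Painted white ring, 166 mm outer diameter, flat on the hot plate's top (z = 40 mm), on which the pan stands at the start. Origin at its centre.
- mark_goal: The other white ring of the same size, empty at the start: the pan must come to stand centred on it. Origin at its centre.
- pan: Round open steel pan, 0.5 kg, outer diameter 146 mm at the base and 150 at the rim, 50 mm high, wall 4, inner floor 5 mm up. A flat handle 20 mm wide, 8 thick, points along the pan's -x axis, from 72 to 172 mm from the centre, its middle 36 mm above the underside. Origin at the centre of its underside.
- tray: Grey open tray, fixed, 230 (x) x 106 (y) mm, inside 94 mm wide; origin on the bench, axes as its sides. Level floor, face 6 mm above the bench, from x = -135 to +65 mm. At +65 the far wall is a ramp rising outwards at 65 degrees to the floor, to x = 83 mm, 44 mm high. Front wall (x = -137) 12 mm, side walls 38 mm above the floor.
- tray_low (a point): Middle of the line where the tray's floor meets the far ramp, on the upper face. Same axes as the tray.
- pebble1_center (a point): Centre of a chunky white ceramic grinding pebble in the tray, one of two alike: round, flat-bottomed with bevelled edges, 33 mm diameter, 28 mm high, 40 g; it stands on its flat.
- pebble2_center (a point): Centre of a chunky white ceramic grinding pebble in the tray, one of two alike: round, flat-bottomed with bevelled edges, 33 mm diameter, 28 mm high, 40 g; it stands on its flat.
- scoop: Aluminium scoop, 0.12 kg, on the mat. Origin: centre of the bowl's underside; x out of the open front, z up. Bowl 80 (x) x 84 (y) mm, floor 2, inner width 79; back wall 36 high; side walls 36 high behind x = -5, 18 high from there to the front. Wooden handle, 18 (y) x 20 mm section, leans 25 degrees back to -x from vertical, from (-44, 0, 20) to (-95, 0, 129) mm.
- scoop_grip (a point): Point on the handle's axis where to hold the scoop: (-75.7, 0, 88) mm from the scoop's origin. Same axes as the scoop; pinch the handle across y.
- scoop_bowl (a point): Point inside the bowl, 18 mm above the centre of its underside.
- scoop_lip (a point): Middle of the bowl's front lower edge, 40 mm in front of the scoop's origin.
- mat: Flat cork mat, fixed, 180 (x) x 130 (y) x 4 mm, where the scoop lives. Origin at the centre of its underside. The scoop stands with its bowl's centre some 15 mm from the mat's centre towards the mat's +x.
- bottle: Bystander: closed amber glass bottle, 60 mm diameter, 140 mm high. Origin at the centre of its underside.
- beaker: Bystander: glass beaker, 70 mm diameter, 85 mm high. Origin at the centre of its underside.
- weight: Bystander: brass knobbed weight, 56 mm diameter, 80 mm high. Origin at the centre of its underside.

How it is judged:
By the outcome, as a careful person would: the job done as asked, in the order asked, and still so for the second after the job is handed in, with the robot touching nothing.
It also fails if it takes over 72 s, if anything falls off the work surface, if the arm or the gripper's body presses on something with over 40 N, if the wrist force passes 120 N, or if a joint passes its speed limit or range.

## Working session

There is one attempt and no reset: what is moved stays moved. The work goes in short steps, Python scripts to look and compute and a tool call to move; the robot and the scene stay as the last step left them, time stands still between calls to the robot, and variables do not carry over. Pictures are saved under pics/ and viewed, at most 10 in all, crops included, and the job is handed in when it is done.

Besides the shell and the picture viewer there is one more tool, called after ">>>" in YAML: its name, and indented under it one key for each argument. send_rows: Moves the arm, as the interface text tells. Its arguments: {"type":"object","properties":{"motion":{"type":"array"},"squeeze":{"type":"number"}},"required":["motion"]}

```bash
ls; mkdir -p pics
python3 - <<'E'
from station import *
import cv2,numpy as np
o=get_obs();print({k:np.round(v,3) for k,v in o.items()})
for n in("top","scene"):
    c=camera(n);cv2.imwrite(f"pics/{n}0.png",c["pixels"][...,::-1]);np.savez(f"{n}0.npz",**c)
    R=cv2.Rodrigues(np.array(c["rvec"]))[0];print(n,-R.T@np.array(c["tvec"]).ravel(),R[2],c["fx"])
E
```

```text
pics
{'time_s': np.float64(0.0), 'qpos': array([-1.263,  0.3  ,  1.522, -0.   ,  1.321, -0.067]), 'joint_vel': array([-0.001, -0.001, -0.001,  0.001,  0.001,  0.001]), 'tau': array([ 1.0000e-03, -5.3180e+01, -3.5274e+01,  7.1000e-02,  2.4000e-02,
       -0.0000e+00]), 'ee_pos': array([ 0.201, -0.512,  0.205]), 'eef_rot': array([-3.141, -0.   ,  0.375]), 'force': array([-0.998,  0.449, -0.253]), 'moment': array([-0.042, -0.016, -0.006]), 'grip_force': np.float64(0.0), 'grip_width': np.float64(0.094)}
top [0.54367694 0.01221383 1.01348759] [ 0.13142103 -0.04016341 -0.9905127 ] 463.97500624143834
scene [ 1.11062187 -0.32576233  0.99215811] [-0.42302501  0.30788824 -0.85220577] 601.0006357186038
```

View pics/top0.png

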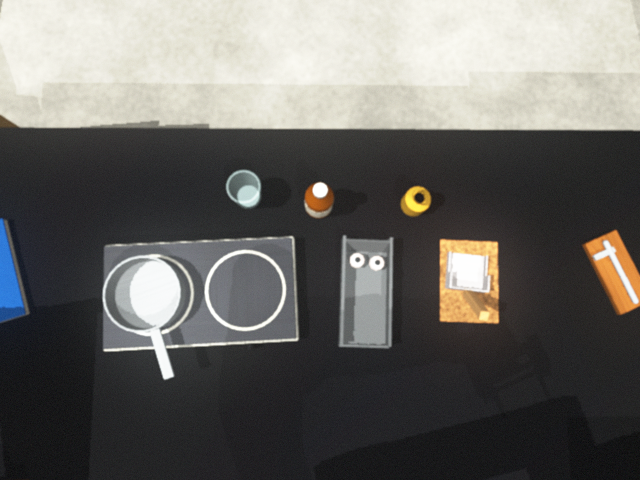

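View pics/scene0.png

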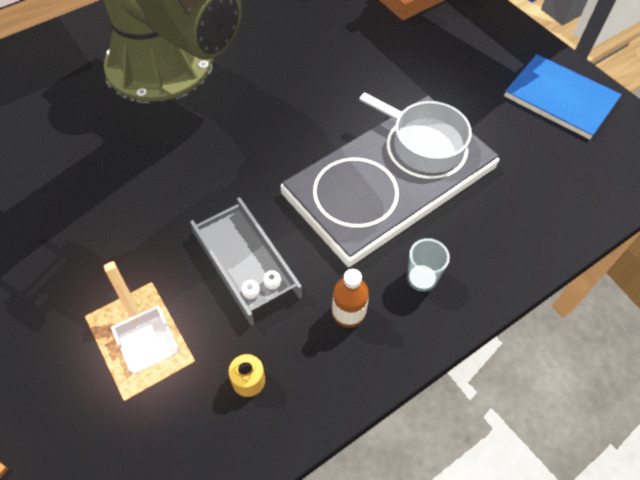

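Top view: pan at (148,293) with handle to (167,375), empty ring at (245,290), tray (367,292) with pebbles at (357,260) and (377,263), and mat with scoop at (469,281), handle towards (485,315). The scene view agrees. The ramp is on the far (+x) side.

```bash
cat > h.py <<'E'
import cv2,numpy as np
def cloud(c):
    d=c["depth"].astype(float);v,u=np.mgrid[:480,:640]
    P=np.stack([(u-c["cx"])/c["fx"]*d,(v-c["cy"])/c["fy"]*d,d],-1)
    R=cv2.Rodrigues(np.array(c["rvec"]))[0]
    W=(P-np.array(c["tvec"]).ravel())@R; W[d==0]=np.nan; return W
def ray(c,uv,z):
    R=cv2.Rodrigues(np.array(c["rvec"]))[0];t=np.array(c["tvec"]).ravel()
    uv=np.atleast_2d(uv).astype(float);o=-R.T@t
    D=np.c_[(uv[:,0]-c["cx"])/c["fx"],(uv[:,1]-c["cy"])/c["fy"],np.ones(len(uv))]@R
    return o+D*((z-o[2])/D[:,2])[:,None]
def circ(P):
    for _ in range(4):
        x,*_r=np.linalg.lstsq(np.c_[2*P,np.ones(len(P))],(P**2).sum(1),rcond=None)
        r=np.sqrt(x[2]+x[0]**2+x[1]**2);e=np.abs(np.hypot(*(P-x[:2]).T)-r);P=P[e<max(2*np.median(e),.001)]
    return x[:2],r,len(P)
def box(P):
    (c,s,a)=cv2.minAreaRect((P*1000).astype(np.float32));return np.round(c,1),np.round(s,1),round(a,2)
E
cat > m.py <<'E'
from h import *
for n in("top0","scene0"):
    c=dict(np.load(n+".npz"));W=cloud(c);px=c["pixels"].astype(int);hsv=cv2.cvtColor(c["pixels"],cv2.COLOR_RGB2HSV)
    x,y,z=W[...,0],W[...,1],W[...,2];v=hsv[...,2];s=hsv[...,1];h=hsv[...,0]
    print(n); T=n=="top0"
    def pts(m,zz): r=np.argwhere(m)[:,::-1];return ray(c,r,zz)[:,:2]
    reg=(x>.15)&(x<.85)&(abs(y)<.75)
    hp=reg&(y>.12)&(z>.03)&(z<.046)&(x<.62); print(' hp z',np.nanmedian(z[hp]),'box',box(W[hp][:,:2]))
    for lo,hi in((.085,.10),(.070,.084)):
        m=reg&(z>lo)&(z<hi)&(y>.1)&(x<.62)
        print(' pan z',lo,m.sum(),circ(W[m][:,:2]) if lo>.08 else box(W[m&(x<.44)][:,:2]))
    ring=hp&(v>150)&(s<60)
    for nm,mm in(('goal',(y<.30)),('start',(y>=.30))):
        q=pts(ring&mm,.04)
        if nm=='goal':
            ce=np.median(q,0);
            k=np.hypot(*(q-ce).T)<.1
            print(' goal',circ(q[k]),k.sum())
    cork=(h<22)&(s>90)&(v>90)&(z<.012)&reg&(y<-.15)
    print(' mat',box(pts(cork,.004)))
    sc=reg&(y<-.15)&(z>.012)&(x<.60)&(y>-.5)
    print(' scoop z max',np.nanmax(z[sc]) if sc.any() else 0, box(W[sc&(z<.05)][:,:2]))
    for lo in(.05,.07,.09,.11):
        m=sc&(z>lo)&(z<lo+.02); 
        if m.any(): print('  handle',lo,m.sum(),np.round(W[m].mean(0),4))
    tr=reg&(abs(y+.01)<.13)&(x<.62)
    print(' tray wall',box(W[tr&(z>.035)&(z<.05)&(y<.1)][:,:2]),' floor',np.nanmedian(z[tr&(z<.012)&(z>.003)&(v>60)]))
    pb=tr&(v>150)&(z>.02)&(z<.045)&(x<.6)
    k,l,st,ce=cv2.connectedComponentsWithStats(pb.astype(np.uint8))
    for i in range(1,k):
        if st[i,4]>15: print('  peb',st[i,4],ce[i],np.round(np.nanmean(W[l==i],0),4),np.nanmax(z[l==i]))
    far=reg&(x>.55)&(z>.02)
    k,l,st,ce=cv2.connectedComponentsWithStats(far.astype(np.uint8))
    for i in range(1,k):
        if st[i,4]>60: print('  obj',st[i,4],np.round(np.nanmean(W[l==i],0),3),np.nanmax(z[l==i]))
E
python3 m.py
```

```text
top0
 hp z 0.04044434462380132 box (array([543.5, 275. ]), array([155.3, 309.2]), 0.54)
 pan z 0.085 403 (array([0.57671551, 0.33279076]), np.float64(0.07248178359795913), 366)
 pan z 0.07 856 (array([427.8, 282.8]), array([29.2, 21.2]), 17.08)
 goal (array([0.54293319, 0.24014807]), np.float64(0.06197860555699776), 639) 1037
 mat (array([ 620.7, -454.7]), array([566.3, 286.5]), 76.94)
 scoop z max 0.1377420574880252 (array([ 529.6, -263.9]), array([140.3, 226.1]), 0.0)
  handle 0.05 62 [ 0.5651 -0.3271  0.0606]
  handle 0.07 63 [ 0.5559 -0.3254  0.0806]
  handle 0.09 69 [ 0.5471 -0.3249  0.0999]
  handle 0.11 88 [ 0.5357 -0.3236  0.1213]
 tray wall (array([546.8,  16.2]), array([167.6, 149.1]), 88.81)  floor 0.005821872277507497
  peb 262 [274.22900763 308.73664122] [0.5447 0.0769 0.04  ] 0.04472043748835754
  peb 25 [294.68 290.92] [0.5814 0.0349 0.0284] 0.033149990561767706
  peb 56 [342.25  296.875] [ 0.5676 -0.0645  0.0427] 0.044982129798490166
  peb 24 [295.58333333 309.66666667] [0.5422 0.0331 0.0279] 0.030823321150006182
  peb 147 [279.25170068 338.11564626] [0.4841 0.0669 0.
[... 1299 characters left out ...]
4)  floor 0.0057693309645130905
  peb 269 [318.34200743 192.42007435] [0.5471 0.0771 0.04  ] 0.04441191697651135
  peb 230 [298.97826087 205.04347826] [0.5431 0.0336 0.0275] 0.03545584549866972
  peb 142 [256.28873239 224.02112676] [ 0.5422 -0.0623  0.0427] 0.04494149913681404
  obj 12846 [0.627 0.217 0.043] 0.09390735587345216
  obj 989 [ 0.636 -0.115  0.039] 0.04836368970364293
  obj 1406 [0.794 0.141 0.059] 0.09103554623983977
  obj 1530 [ 0.784 -0.025  0.089] 0.14353613173871585
  obj 198 [ 0.652 -0.099  0.03 ] 0.037381303110658314
  obj 876 [ 0.578 -0.334  0.052] 0.11425383026053046
  obj 198 [ 0.647 -0.142  0.03 ] 0.036962445964200244
  obj 927 [ 0.783 -0.23   0.05 ] 0.0809692680417602
```

```bash
cat > m.py <<'E'
from h import *
for n in("top0","scene0"):
    c=dict(np.load(n+".npz"));W=cloud(c);hsv=cv2.cvtColor(c["pixels"],cv2.COLOR_RGB2HSV)
    x,y,z=W[...,0],W[...,1],W[...,2];h,s,v=[hsv[...,i].astype(int) for i in range(3)]
    print(n)
    def pts(m,zz): return ray(c,np.argwhere(m)[:,::-1],zz)[:,:2]
    def big(m):
        k,l,st,_=cv2.connectedComponentsWithStats(m.astype(np.uint8));return l==1+np.argmax(st[1:,4])
    A=(x>.38)&(x<.70)
    hp=big(A&(y>.02)&(y<.46)&(z>.034)); print(' hp box',box(W[hp&(z<.044)&(x>.43)][:,:2]))
    g=hp&(v>120)&(s<60)&(z<.045)
    q=pts(g,.04); 
    ce=np.array([.55,.135]); d=np.hypot(*(q-ce).T); q=q[(d>.06)&(d<.1)]
    x0,r,k=circ(q); print(' goal',x0,r,k)
    m=hp&(z>.085)&(z<.1); print(' pan',circ(W[m][:,:2]),m.sum())
    ha=A.__class__ and (x>.30)&(x<.47)&(y>.2)&(y<.4)&(z>.068)&(z<.086); print(' handle',box(W[ha][:,:2]),np.nanmedian(z[ha]))
    M=(x>.42)&(x<.72)&(y>-.48)&(y<-.22)
    cork=M&(s>80)&(h<25)&(v>80)&(z<.012); print(' mat',box(W[big(cork)][:,:2]),np.nanmedian(z[cork]))
    b=M&(z>.010)&(z<.042)&(s<80); print(' bowl',box(W[big(b)][:,:2]))
    hd=M&(z>.045)
    P=W[hd]; C,D=P.mean(0),np.linalg.svd(P-P.mean(0))[2][0]; D=D*np.sign(D[2]); print(' handle at z92',C+D*(.092-C[2])/D[2],'dir',D,'yaw',np.arctan2(-D[1],-D[0]))
    T=(x>.38)&(x<.70)&(y>-.2)&(y<-.03)
    w=T&(z>.038)&(z<.056); print(' traywall',box(W[w][:,:2]), np.nanmin(x[T&(z>.009)]))
    fl=T&(abs(z-.006)<.002)&(v>50); print(' floor',box(W[fl][:,:2]),np.nanmedian(z[fl]))
    pb=T&(v>150)&(z>.025)&(z<.042)
    k,l,st,_=cv2.connectedComponentsWithStats(pb.astype(np.uint8))
    for i in range(1,k):
        if st[i,4]>20: print('  peb',st[i,4],np.round((W[l==i].max(0)+W[l==i].min(0))/2,4),np.nanmax(z[l==i]),np.ptp(W[l==i],0))
E
python3 m.py
```

```text
top0
 hp box (array([580.3, 233.1]), array([212.2, 392.2]), 2.39)
 goal [0.55582783 0.13889672] 0.08164318125892263 1233
 pan (array([0.57675918, 0.33277751]), np.float64(0.07251928078086327), 500) 559
 handle (array([442.9, 288.2]), array([61.2, 21.1]), 19.0) 0.07910890908002466
 mat (array([ 601.9, -349.7]), array([137.3, 186.1]), 87.17) 0.0035846640402179266
 bowl (array([ 618.9, -337.8]), array([87.1, 80.4]), 83.1)
 handle at z92 [ 0.55021373 -0.32580865  0.092     ] dir [-0.45869704  0.02607258  0.88821013] yaw -0.05677942162352905
 traywall (array([ 581. , -114.7]), array([106.3, 226.2]), 87.38) 0.4594962913670639
 floor (array([ 578.3, -118.3]), array([113.7, 236.1]), 87.33) 0.005848917379267942
  peb 123 [ 0.6451 -0.0976  0.0311] 0.03711030617201335 [0.02763452 0.02823994 0.01193971]
  peb 132 [ 0.6397 -0.1396  0.0308] 0.03639177447593986 [0.03029663 0.03030358 0.01115826]
scene0
 hp box (array([582.7, 233.6]), array([215.5, 396.4]), 2.52)
 goal [0.55773718 0.1344135 ] 0.0809162684712337 2689
 pan (array([0.57911177, 0.33278908]), np.float64(0.07261858056957314), 368) 525
 handle (array([444. , 286.8]), array([58.9, 24.4]), 19.11) 0.0786332086784986
 mat (array([ 560.8, -344.2]), array([133.8, 268.6]), 87.27) 0.0032317465424085983
 bowl (array([ 621.3, -337.4]), array([84.1, 84.1]), 83.41)
 handle at z92 [ 0.55575094 -0.32934694  0.092     ] dir [-0.45649222  0.05135005  0.88824435] yaw -0.11201744765611539
 traywall (array([ 583.1, -114.1]), array([107.4, 228.7]), 87.47) 0.4607704704948872
 floor (array([ 539.5, -113.2]), array([164.3, 318. ]), 88.91) 0.005760172362890056
  peb 166 [ 0.6498 -0.0984  0.0312] 0.037381303110658314 [0.03001281 0.02917516 0.01228114]
  peb 170 [ 0.6439 -0.1403  0.031 ] 0.036962445964200244 [0.02824212 0.03111659 0.01184346]
```

```bash
cat > m2.py <<'E'
from h import *
for n in("top0","scene0"):
    c=dict(np.load(n+".npz"));W=cloud(c);hsv=cv2.cvtColor(c["pixels"],cv2.COLOR_RGB2HSV)
    x,y,z=W[...,0],W[...,1],W[...,2];s,v=hsv[...,1].astype(int),hsv[...,2].astype(int)
    g=(v>130)&(s<70)&(abs(z-.04)<.006); q=ray(c,np.argwhere(g)[:,::-1],.04)[:,:2]
    ce=np.array([.5856,.138])
    for _ in range(5):
        d=np.hypot(*(q-ce).T);ce,r,k=circ(q[(abs(d-.0805)<.008)])
    print(n,'goal',ce,r,k)
    ce=np.array([.5775,.328]); 
    for _ in range(5):
        d=np.hypot(*(q-ce).T);ce,r,k=circ(q[(abs(d-.0805)<.006)])
    print('start',ce,r,k)
    # tray frame profile
    a=np.deg2rad(-2.6);o=np.array([.582,-.1144]);X=(W[...,:2]-o)@np.array([[np.cos(a),-np.sin(a)],[np.sin(a),np.cos(a)]])
    u,t=X[...,0],X[...,1]
    for lo,hi in((.045,.065),(.065,.08),(.08,.1),(.1,.115),(.115,.125)):
        m=(u>lo)&(u<hi)&(abs(t+.004)<.04)&(z<.06)&(z>0); 
    m=(abs(t)<.04)&(z>.013)&(z<.046)&(u>.088)&(u<.12)
    p=np.polyfit(z[m],u[m],1);print('ramp foot u',np.polyval(p,.006),'slope deg',np.degrees(np.arctan(1/p[0])),m.sum())
    m=(abs(t)<.04)&(z>.010)&(z<.02)&(u<-.08)&(u>-.13);print('front wall u',np.percentile(u[m],[5,50,95]),m.sum())
    w=(abs(z-.042)<.005)&(abs(u)<.08)
    print('walls t',[np.percentile(t[w&(k*t>.03)&(k*t<.06)],[2,50,98]) for k in(-1,1)])
    for pc in((.647,-.098),(.642,-.140)):
        m=(np.hypot(x-pc[0],y-pc[1])<.024)&(z>.030)&(z<.042)&(v>120)
        print('peb top',circ(W[m&(z>.031)][:,:2])[:2],W[m].mean(0),m.sum(),np.median(z[m]))
        l=(np.hypot(x-pc[0],y-pc[1])<.03)&(z>.012)&(z<.042)&(v>120)&(s<60)
        print('  all',cv2.minEnclosingCircle((W[l][:,:2]*1000).astype(np.float32)))
E
python3 m2.py
```

```text
top0 goal [0.58493058 0.13780264] 0.08078680727102816 1139
start [0.57669277 0.32953051] 0.08221749689573142 491
ramp foot u 0.08464480623143784 slope deg 63.448396213324486 361
front wall u [-0.11983144 -0.11720542 -0.11495909] 86
walls t [array([-0.05315992, -0.04969234, -0.0469916 ]), array([0.0466805 , 0.0499574 , 0.05267835])]
peb top (array([ 0.64623524, -0.09733103]), np.float64(0.010633259779662275)) [ 0.64581091 -0.09753447  0.03249518] 78 0.0323775969886078
  all ((647.6429443359375, -98.41187286376953), 29.24802589416504)
peb top (array([ 0.63990803, -0.14001771]), np.float64(0.010696680183936113)) [ 0.63968851 -0.13993189  0.03237041] 86 0.03216224285885477
  all ((642.303466796875, -140.2772674560547), 29.712112426757812)
scene0 goal [0.58569093 0.13759144] 0.08156373295384087 1539
start [0.58040799 0.32594828] 0.07900522925586917 460
ramp foot u 0.08672525520208248 slope deg 62.12047625913265 109
front wall u [-0.1182556  -0.11398825 -0.111241  ] 182
walls t [array([-0.05305026, -0.05012515, -0.04692195]), array([0.04670558, 0.04969358, 0.05345638])]
peb top (array([ 0.6489927 , -0.09752552]), np.float64(0.010434781258191188)) [ 0.64979524 -0.09792432  0.03223837] 115 0.03177713736696076
  all ((647.6354370117188, -98.278076171875), 29.602516174316406)
peb top (array([ 0.64279026, -0.13988591]), np.float64(0.010686309128018467)) [ 0.6445529  -0.1405518   0.03257913] 107 0.032310964180072815
  all ((641.7785034179688, -139.88128662109375), 29.9195613861084)
```

```bash
cat > go.py <<'E'
from station import *
from scipy.spatial.transform import Rotation as Ro
import numpy as np
def st():
    o=get_obs();return np.array(o["ee_pos"]),Ro.from_euler("xyz",o["eef_rot"]),o
def to(p,R=None):
    c,Rc,o=st();d=Rc.inv().apply(np.array(p)-c)/.03
    print("t",round(float(o["time_s"]),1),"shift",np.round(d,2),"turn",np.round((Rc.inv()*R).as_rotvec()/.12,2) if R else "","q",np.round(o["qpos"],2))
def down(yaw): return Ro.from_euler("z",yaw)*Ro.from_euler("x",np.pi)
E
python3 -c "
from go import *
to([.488,.302,.16],down(.33))"
```

```text
t 0.1 shift [ 18.82 -21.74   1.52] turn [-0.01 -0.    0.37] q [-1.26  0.3   1.52 -0.    1.32 -0.07]
```

>>> send_rows:
  motion:
    - [[0.6,-0.7,0],[0,0,0],1]
    - [[0.6,-0.7,0],[0,0,0],1]
    - [[0.6,-0.7,0],[0,0,0],1]
    - [[0.6,-0.7,0],[0,0,0],1]
    - [[0.6,-0.7,0],[0,0,0],1]
    - [[0.6,-0.7,0],[0,0,0],1]
    - [[0.6,-0.7,0],[0,0,0],1]
    - [[0.6,-0.7,0],[0,0,0],1]
    - [[0.6,-0.7,0],[0,0,0],1]
    - [[0.6,-0.7,0],[0,0,0],1]
    - [[0.6,-0.7,0],[0,0,0],1]
    - [[0.6,-0.7,0],[0,0,0],1]

```text
time_s: 1.3
ee_pos: [0.3102, -0.1971, 0.2053]
eef_rot: [-3.141, 0.0, 0.375]
force: [1.5, -0.3, 0.3]
grip_width: 0.094
grip_force: 0.0
```

>>> send_rows:
  motion:
    - [[0.6,-0.7,0],[0,0,0],1]
    - [[0.6,-0.7,0],[0,0,0],1]
    - [[0.6,-0.7,0],[0,0,0],1]
    - [[0.6,-0.7,0],[0,0,0],1]
    - [[0.6,-0.7,0],[0,0,0],1]
    - [[0.6,-0.7,0],[0,0,0],1]
    - [[0.6,-0.7,0],[0,0,0],1]
    - [[0.6,-0.7,0],[0,0,0],1]
    - [[0.6,-0.7,0],[0,0,0],1]
    - [[0.6,-0.7,0],[0,0,0],1]
    - [[0.6,-0.7,0],[0,0,0],1]
    - [[0.6,-0.7,0],[0,0,0],1]

```text
time_s: 2.5
ee_pos: [0.4189, 0.1165, 0.2052]
eef_rot: [-3.142, 0.0, 0.375]
force: [0.5, -1.1, 0.2]
grip_width: 0.094
grip_force: 0.0
```

>>> send_rows:
  motion:
    - [[0.6,-0.7,0],[0,0,0.1],1]
    - [[0.6,-0.7,0],[0,0,0.1],1]
    - [[0.6,-0.7,0],[0,0,0.1],1]
    - [[0.6,-0.7,0.5],[0,0,0.07],1]
    - [[0.6,-0.6,0.5],[0,0,0],1]
    - [[0.5,-0.6,0.5],[0,0,0],1]
    - [[0.2,-0.3,0.2],[0,0,0],1]
    - [[0,0,0],[0,0,0],1]

```text
time_s: 3.3
ee_pos: [0.4788, 0.2748, 0.1534]
eef_rot: [3.141, 0.002, 0.332]
force: [-0.3, -0.9, -0.6]
grip_width: 0.094
grip_force: 0.0
```

Run:
```python
from go import *; from h import *
to([.488,.302,.058],down(.33))
c=camera("wrist");cv2.imwrite("pics/w1.png",c["pixels"][...,::-1]);W=cloud(c)
z=W[...,2];x=W[...,0];y=W[...,1]
m=(z>.065)&(z<.084)&(x>.4)&(x<.5)&(y>.2)&(y<.36);print(box(W[m][:,:2]),np.median(z[m]),m.sum())
m=(z>.085)&(z<.095);print(m.sum(),circ(W[m][:,:2]) if m.sum()>50 else 0)
```

```text
t 3.3 shift [ 0.59 -0.76  3.18] turn [0.   0.02 0.01] q [0.45 0.35 1.58 0.   1.21 1.69]
(array([459.1, 292.9]), array([92.1, 20.2]), 18.64) 0.08158563131185118 3340
4478 (array([0.57756371, 0.33278882]), np.float64(0.07142159812563033), 3518)
```

View pics/w1.png

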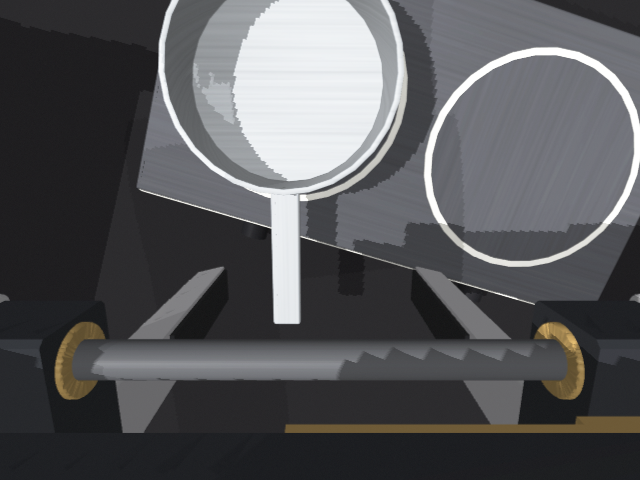

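Wrist view: handle runs (285,195)–(285,322), between the fingers; the empty ring is at (535,155). The measured pan pose agrees. Descend and grip.

>>> send_rows:
  motion:
    - [[0.3,-0.38,0],[0,0,0.05],1]
    - [[0.29,-0.38,0],[0,0,0],1]
    - [[0,0,0.8],[0,0,0],1]
    - [[0,0,0.8],[0,0,0],1]
    - [[0,0,0.8],[0,0,0],1]
    - [[0,0,0.75],[0,0,0],1]
    - [[0,0,0],[0,0,0],1]
    - [[0,0,0],[0,0,0],1]

```text
time_s: 4.15
ee_pos: [0.4891, 0.3013, 0.0614]
eef_rot: [-3.141, -0.001, 0.324]
force: [-1.4, 1.3, 0.7]
grip_width: 0.094
grip_force: 0.0
```

>>> send_rows:
  motion:
    - [[0,0,0],[0,0,0],-1]
    - [[0,0,0],[0,0,0],-1]
    - [[0,0,0],[0,0,0],-1]
    - [[0,0,0],[0,0,0],-1]
    - [[0,0,0],[0,0,0],-1]
    - [[0,0,0],[0,0,0],-1]
    - [[0,0,0],[0,0,0],-1]
    - [[0,0,0],[0,0,0],-1]
    - [[0,0,0],[0,0,0],-1]
    - [[0,0,0],[0,0,0],-1]
  squeeze: 40

```text
time_s: 5.15
ee_pos: [0.4887, 0.3018, 0.0599]
eef_rot: [-3.141, 0.0, 0.324]
force: [-0.1, 0.5, -0.9]
grip_width: 0.0192
grip_force: 40.0
```

Run:
```python
from go import *
p,R,o=st();print(p,R.as_euler("xyz"),o["grip_width"],o["grip_force"],o["force"])
to(p+np.array([.5853-.5777,.1377-.3328,0]),R)
```

```text
[0.48865019 0.30176447 0.05993193] [-3.14144299e+00  5.86788729e-05  3.24435971e-01] 0.0192048768597726 40.0019645690918 [-0.12927484  0.47984106 -0.94942464]
t 5.2 shift [-1.83  6.24 -0.  ] turn [0. 0. 0.] q [0.49 0.51 1.59 0.   1.04 1.74]
```

>>> send_rows:
  motion:
    - [[-0.04,0.12,0],[0,0,0],-1]
    - [[-0.06,0.2,0],[0,0,0],-1]
    - [[-0.09,0.3,0],[0,0,0],-1]
    - [[-0.09,0.3,0],[0,0,0],-1]
    - [[-0.09,0.3,0],[0,0,0],-1]
    - [[-0.09,0.3,0],[0,0,0],-1]
    - [[-0.09,0.3,0],[0,0,0],-1]
    - [[-0.09,0.3,0],[0,0,0],-1]
    - [[-0.09,0.3,0],[0,0,0],-1]
    - [[-0.09,0.3,0],[0,0,0],-1]
    - [[-0.09,0.3,0],[0,0,0],-1]
    - [[-0.09,0.3,0],[0,0,0],-1]

```text
time_s: 6.35
ee_pos: [0.492, 0.1969, 0.0599]
eef_rot: [3.142, 0.0, 0.324]
force: [0.7, 2.0, -2.2]
grip_width: 0.0192
grip_force: 40.1
```

>>> send_rows:
  motion:
    - [[-0.09,0.3,0],[0,0,0],-1]
    - [[-0.09,0.3,0],[0,0,0],-1]
    - [[-0.09,0.3,0],[0,0,0],-1]
    - [[-0.09,0.3,0],[0,0,0],-1]
    - [[-0.09,0.3,0],[0,0,0],-1]
    - [[-0.09,0.3,0],[0,0,0],-1]
    - [[-0.09,0.3,0],[0,0,0],-1]
    - [[-0.09,0.3,0],[0,0,0],-1]
    - [[-0.06,0.2,0],[0,0,0],-1]
    - [[-0.04,0.14,0],[0,0,0],-1]
    - [[-0.01,0.1,0],[0,0,0],-1]
    - [[0,0.08,0],[0,0,0],-1]

```text
time_s: 7.55
ee_pos: [0.4963, 0.1066, 0.0599]
eef_rot: [-3.142, 0.0, 0.324]
force: [-0.7, 1.9, -2.4]
grip_width: 0.0194
grip_force: 40.1
```

```bash
cat > pan.py <<'E'
from go import *; from h import *
p,R,o=st();print(p,R.as_euler("xyz"),o["force"],o["time_s"])
for n in("top","wrist"):
    c=camera(n);W=cloud(c);z=W[...,2];x=W[...,0];y=W[...,1]
    hsv=cv2.cvtColor(c["pixels"],cv2.COLOR_RGB2HSV);s,v=hsv[...,1].astype(int),hsv[...,2].astype(int)
    m=(z>.085)&(z<.095)&(np.hypot(x-.585,y-.138)<.09)
    if m.sum()>50: print(n,'pan',circ(W[m][:,:2]),np.percentile(z[m],[5,95]))
    g=(v>130)&(s<70)&(abs(z-.04)<.006)&(np.hypot(x-.585,y-.138)<.095); q=ray(c,np.argwhere(g)[:,::-1],.04)[:,:2]
    ce=np.array([.5853,.1377])
    for _ in range(3):
        d=np.hypot(*(q-ce).T);ce,r,k=circ(q[(abs(d-.0805)<.006)])
    print(n,'goal',ce,r,k)
    m=(z>.068)&(z<.084)&(x>.38)&(x<.505)&(y>0)&(y<.2);print(box(W[m][:,:2]))
E
python3 pan.py
```

```text
[0.49629639 0.1066185  0.05993453] [-3.14153426e+00  1.88577992e-04  3.24439042e-01] [-0.66708857  1.91257676 -2.42847719] 7.55
top pan (array([0.58430287, 0.13838841]), np.float64(0.07245863716250729), 350) [0.08610814 0.09138222]
top goal [0.58525231 0.14163839] 0.08270351061018522 205
(array([426.8,  90.9]), array([13.7,  5.9]), 1.01)
wrist pan (array([0.58445395, 0.137452  ]), np.float64(0.07097935255827506), 6798) [0.08574907 0.09258935]
wrist goal [0. 0.] 0.0 0
(array([469.6,  96.4]), array([83.8, 30.6]), 28.73)
  return _methods._mean(a, axis=axis, dtype=dtype,
  ret = ret.dtype.type(ret / rcount)
```

>>> send_rows:
  motion:
    - [[0,0,0],[0,0,0],1]
    - [[0,0,0],[0,0,0],1]
    - [[0,0,0],[0,0,0],1]
    - [[0,0,0],[0,0,0],1]
    - [[0,0,0],[0,0,0],1]
    - [[0,0,0],[0,0,0],1]
    - [[0,0,-0.5],[0,0,0],1]
    - [[0,0,-0.8],[0,0,0],1]
    - [[0,0,-1],[0,0,0],1]
    - [[0,0,-1],[0,0,0],1]
    - [[0,0,-1],[0,0,0],1]
    - [[0,0,-1],[0,0,0],1]

```text
time_s: 8.85
ee_pos: [0.4961, 0.1067, 0.2203]
eef_rot: [3.142, -0.0, 0.324]
force: [-0.4, 0.0, -0.6]
grip_width: 0.0945
grip_force: 0.0
```

```bash
cat >> go.py <<'E'
def tilt(yaw,a): return down(yaw)*Ro.from_euler("y",a)   # a>0: fingers lean outwards
E
python3 - <<'E'
from go import *
R=tilt(-.115,np.radians(25));G=np.array([.5448,-.3289,.092]);tz=R.apply([0,0,1])
to(G-tz*.09,R); to(G-tz*.09,down(.324))
E
python3 pan.py 2>/dev/null | grep -v box
```

```text
t 8.8 shift [-4.24 13.74  1.56] turn [-0.8   3.58  3.6 ] q [ 0.14  0.19  1.62 -0.    1.33  1.39]
t 8.8 shift [-4.24 13.74  1.56] turn [ 0. -0.  0.] q [ 0.14  0.19  1.62 -0.    1.33  1.39]
[0.49613522 0.10673858 0.22025633] [ 3.14156378e+00 -8.86775636e-05  3.24416079e-01] [-0.40265478  0.02826924 -0.5728537 ] 8.85
top pan (array([0.58439184, 0.13828872]), np.float64(0.07247906919162378), 343) [0.08620495 0.09146719]
top goal [0.5856824  0.14195293] 0.08222657281513938 194
(array([0., 0.]), array([0., 0.]), 0.0)
wrist pan (array([0.58564786, 0.13804136]), np.float64(0.0716591204026207), 3262) [0.08610039 0.09274507]
wrist goal [0.59018501 0.13992679] 0.08649908647217835 60
(array([466.4,  95.4]), array([88.2, 20.1]), 19.68)
```

>>> send_rows:
  motion:
    - [[-0.35,1,0],[0,0,0],1]
    - [[-0.35,1,0],[0,0,0],1]
    - [[-0.35,1,0],[0,0,0],1]
    - [[-0.35,1,0],[0,0,0],1]
    - [[-0.35,1,0],[0,0,0],1]
    - [[-0.35,1,0],[0,0,0],1]
    - [[-0.35,1,0],[0,0,0],1]
    - [[-0.35,1,0],[0,0,0],1]
    - [[-0.35,1,0],[0,0,0],1]
    - [[-0.35,1,0],[0,0,0],1]
    - [[-0.35,1,0],[0,0,0],1]
    - [[-0.35,1,0],[0,0,0],1]

```text
time_s: 10.15
ee_pos: [0.4913, -0.2759, 0.2181]
eef_rot: [-3.141, 0.001, 0.324]
force: [0.4, -0.7, -0.7]
grip_width: 0.0938
grip_force: 0.0
```

>>> send_rows:
  motion:
    - [[0,0.6,0],[0,0,0.9],1]
    - [[0,0.5,0],[0,0,0.9],1]
    - [[0,0.4,0],[0,0,0.9],1]
    - [[0,0.2,0],[0,0,0.95],1]
    - [[0,0,0],[0,0.9,0],1]
    - [[0,0,0],[0,0.9,0],1]
    - [[0,0,0],[0,0.9,0],1]
    - [[0,0,0],[0,0.94,0],1]
    - [[0,0,0],[0,0,0],1]
    - [[0,0,0],[0,0,0],1]

```text
time_s: 11.15
ee_pos: [0.5016, -0.3244, 0.2187]
eef_rot: [-3.141, -0.434, -0.114]
force: [-0.2, -0.3, 0.2]
grip_width: 0.0937
grip_force: 0.0
```

```bash
cat > sc.py <<'E'
from go import *; from h import *
R=tilt(-.115,np.radians(25));G=np.array([.5448,-.3289,.092]);tz=R.apply([0,0,1])
to(G-tz*.09,R)
c=camera("wrist");cv2.imwrite("pics/w2.png",c["pixels"][...,::-1]);W=cloud(c)
hsv=cv2.cvtColor(c["pixels"],cv2.COLOR_RGB2HSV);h,s,v=[hsv[...,i].astype(int) for i in range(3)]
x,y,z=W[...,0],W[...,1],W[...,2]
M=(x>.45)&(x<.70)&(y>-.45)&(y<-.24)
for lo in(.05,.065,.08,.095,.11):
    m=M&(z>lo)&(z<lo+.015)
    if m.sum()>20: print(lo,m.sum(),'y',np.round(np.percentile(y[m],[3,97]),4),'x',np.round(np.percentile(x[m],[3,97]),4))
b=M&(z>.010)&(z<.042)&(s<80)&(x>.565); print('bowl',box(W[b][:,:2]),b.sum())
E
python3 sc.py
```

```text
t 11.2 shift [-0.47 -0.02  1.44] turn [-0.    0.02  0.01] q [-0.75  0.19  1.68  0.32  0.93  0.79]
0.05 55 y [-0.341  -0.3245] x [0.5693 0.5762]
0.065 63 y [-0.34   -0.3244] x [0.5627 0.5695]
0.08 70 y [-0.3395 -0.3232] x [0.5557 0.5632]
0.095 84 y [-0.3387 -0.3224] x [0.5489 0.5563]
0.11 101 y [-0.338  -0.3217] x [0.5423 0.5493]
bowl (array([ 620.7, -338.4]), array([84.1, 79.9]), 83.42) 1089
```

View pics/w2.png

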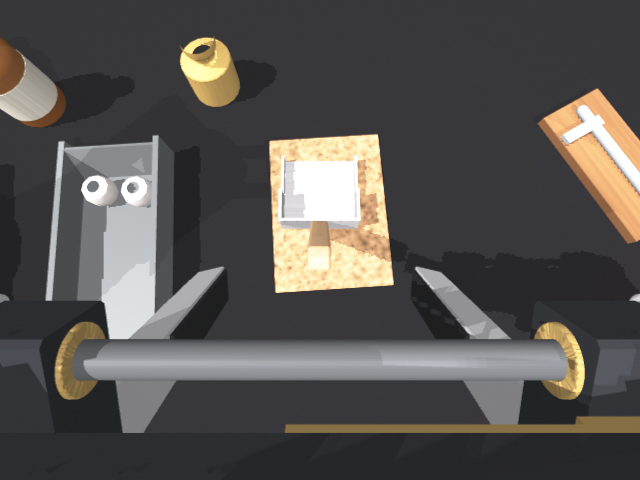

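Wrist view: scoop handle at (319,245), centred between the fingers; bowl (320,190), tray with pebbles at (99,190) and (135,190). Descend along the handle.

>>> send_rows:
  motion:
    - [[-0.47,0.05,0.5],[0,0,0],1]
    - [[0,0,0.7],[0,0,0],1]
    - [[0,0,0.7],[0,0,0],1]
    - [[0,0,0.7],[0,0,0],1]
    - [[0,0,0.7],[0,0,0],1]
    - [[0,0,0.7],[0,0,0],1]
    - [[0,0,0.6],[0,0,0],1]
    - [[0,0,0.47],[0,0,0],1]
    - [[0,0,0],[0,0,0],1]
    - [[0,0,0],[0,0,0],1]

```text
time_s: 12.2
ee_pos: [0.5533, -0.3315, 0.0754]
eef_rot: [-3.141, -0.436, -0.113]
force: [-0.5, 0.2, 0.3]
grip_width: 0.094
grip_force: 0.0
```

Run:
```python
from go import *
R=tilt(-.115,np.radians(25));G=np.array([.5450,-.331,.092]);tz=R.apply([0,0,1])
to(G+tz*.019,R)
```

```text
t 12.2 shift [-0.02  0.01  0.01] turn [-0.01 -0.    0.01] q [-0.69  0.46  1.69  0.39  0.66  0.72]
```

>>> send_rows:
  motion:
    - [[0,0,0],[0,0,0],-1]
    - [[0,0,0],[0,0,0],-1]
    - [[0,0,0],[0,0,0],-1]
    - [[0,0,0],[0,0,0],-1]
    - [[0,0,0],[0,0,0],-1]
    - [[0,0,0],[0,0,0],-1]
    - [[0,0,0],[0,0,0],-1]
    - [[0,0,0],[0,0,0],-1]
    - [[0,0,0],[0,0,0],-1]
    - [[0,0,0],[0,0,0],-1]
  squeeze: 60

```text
time_s: 13.2
ee_pos: [0.5529, -0.3315, 0.0751]
eef_rot: [-3.141, -0.437, -0.114]
force: [-0.9, -3.6, 0.4]
grip_width: 0.0178
grip_force: 58.4
```

Run:
```python
from go import *; from h import *
p,R,o=st();print(p,R.as_euler("xyz"),o["force"],o["moment"],o["qpos"])
for n in("scene","top"):
    c=camera(n);W=cloud(c);hsv=cv2.cvtColor(c["pixels"],cv2.COLOR_RGB2HSV);s=hsv[...,1].astype(int)
    x,y,z=W[...,0],W[...,1],W[...,2];b=(x>.565)&(x<.7)&(y>-.42)&(y<-.26)&(z>.010)&(z<.042)&(s<80); print('bowl',box(W[b][:,:2]),b.sum())
```

```text
[ 0.55293878 -0.33152595  0.07511487] [-3.14146928 -0.43666564 -0.11357354] [-0.85473408 -3.59348995  0.42966608] [-0.78425562  0.18278158 -0.60777665] [-0.69504691  0.46438434  1.68831388  0.39158403  0.65469296  0.71708074]
bowl (array([ 620.5, -338.7]), array([84.1, 83.6]), 83.66) 667
bowl (array([ 618.5, -339.3]), array([87. , 81.3]), 83.61) 377
```

```bash
cat >> go.py <<'E'
R0=Ro.from_euler("xyz",[-3.14147,-.43667,-.11357]);S0=Ro.from_euler("z",-.1125)
Rst=S0.inv()*R0; pst=S0.inv().apply(np.array([.55294,-.33153,.07511])-np.array([.6205,-.3386,.004]))
def scoop(p,yaw,nd=0.,ref=(0,0,0)):
    """pose so that scoop-frame point ref is at p, scoop yaw, nose-down nd"""
    S=Ro.from_euler("zy",[0,0])*Ro.from_euler("z",yaw)*Ro.from_euler("y",nd)
    to(np.array(p)+S.apply(pst-np.array(ref)),S*Rst)
TY=-.045
def tray(u,t,z): return np.array([.6025+u*np.cos(TY)-t*np.sin(TY),-.1153+u*np.sin(TY)+t*np.cos(TY),z])
E
python3 - <<'E'
from go import *
print(pst)
scoop([.6205,-.3386,.124],-.1125)
scoop(tray(-.035,-.0015,.124),TY)
E
```

```text
[-0.06792662 -0.00055917  0.07111   ]
t 13.3 shift [ 1.69 -0.   -3.62] turn [ 0. -0. -0.] q [-0.7   0.46  1.69  0.39  0.65  0.72]
t 13.3 shift [-0.66 -7.05 -4.72] turn [ 0.24 -0.   -0.51] q [-0.7   0.46  1.69  0.39  0.65  0.72]
```

>>> send_rows:
  motion:
    - [[0.1,0,-0.2],[0,0,0],-1]
    - [[0.3,0,-0.62],[0,0,0],-1]
    - [[0.4,0,-0.9],[0,0,0],-1]
    - [[0.4,0,-0.9],[0,0,0],-1]
    - [[0.4,0,-0.8],[0,0,0],-1]
    - [[0.09,0,-0.2],[0,0,0],-1]

```text
time_s: 13.9
ee_pos: [0.5537, -0.3322, 0.1987]
eef_rot: [3.139, -0.441, -0.112]
force: [-0.4, -0.4, -1.2]
grip_width: 0.0175
grip_force: 59.9
```

>>> send_rows:
  motion:
    - [[-0.1,-0.3,-0.05],[0.02,0,-0.04],-1]
    - [[-0.2,-0.6,-0.1],[0.02,0,-0.04],-1]
    - [[-0.2,-0.6,-0.1],[0.02,0,-0.04],-1]
    - [[-0.2,-0.6,-0.1],[0.02,0,-0.04],-1]
    - [[-0.2,-0.65,-0.1],[0.02,0,-0.04],-1]
    - [[-0.2,-0.65,-0.1],[0.02,0,-0.04],-1]
    - [[-0.2,-0.65,-0.1],[0.02,0,-0.04],-1]
    - [[-0.25,-0.7,-0.1],[0.02,0,-0.04],-1]
    - [[-0.25,-0.7,-0.1],[0.02,0,-0.05],-1]
    - [[-0.25,-0.7,-0.1],[0.02,0,-0.05],-1]
    - [[-0.2,-0.6,-0.1],[0.02,0,-0.05],-1]
    - [[-0.1,-0.3,-0.05],[0.02,0,-0.04],-1]

```text
time_s: 15.1
ee_pos: [0.4917, -0.1126, 0.1936]
eef_rot: [-3.14, -0.434, -0.045]
force: [-0.3, -0.4, -2.1]
grip_width: 0.0176
grip_force: 59.9
```

```bash
cat > look.py <<'E'
from go import *; from h import *
import sys
scoop(tray(-.035,-.0015,.124),TY)
for n in("top","scene"):
    c=camera(n);cv2.imwrite(f"pics/{n}{sys.argv[1]}.png",c["pixels"][...,::-1]);W=cloud(c);hsv=cv2.cvtColor(c["pixels"],cv2.COLOR_RGB2HSV);s,v=hsv[...,1].astype(int),hsv[...,2].astype(int)
    x,y,z=W[...,0],W[...,1],W[...,2]
    b=(x>.5)&(x<.68)&(y>-.2)&(y<-.03)&(z>.115)&(z<.165)&(s<80)
    if b.sum()>50: print(n,'bowl',box(W[b][:,:2]),b.sum(),z[b].max())
    for pc in((.647,-.098),(.642,-.140)):
        m=(np.hypot(x-pc[0],y-pc[1])<.024)&(z>.030)&(z<.042)&(v>120)
        if m.sum()>20:print('peb',W[m].mean(0),m.sum())
E
python3 look.py 3
```

```text
t 15.1 shift [ 0.26 -0.01  0.06] turn [-0.01  0.02  0.01] q [-0.37 -0.02  1.98  0.19  0.78  1.13]
top bowl (array([ 549.6, -114.9]), array([83.9, 98.3]), 87.76) 1965 0.16482941149586777
peb [ 0.6465608  -0.09718724  0.03247697] 75
peb [ 0.63926994 -0.13965183  0.03214253] 84
scene bowl (array([ 554.9, -114.5]), array([85.1, 94.4]), 87.89) 2609 0.16261111803904268
peb [ 0.65064849 -0.09804082  0.03256108] 103
peb [ 0.64445893 -0.1413272   0.03239513] 112
```

View pics/scene3.png

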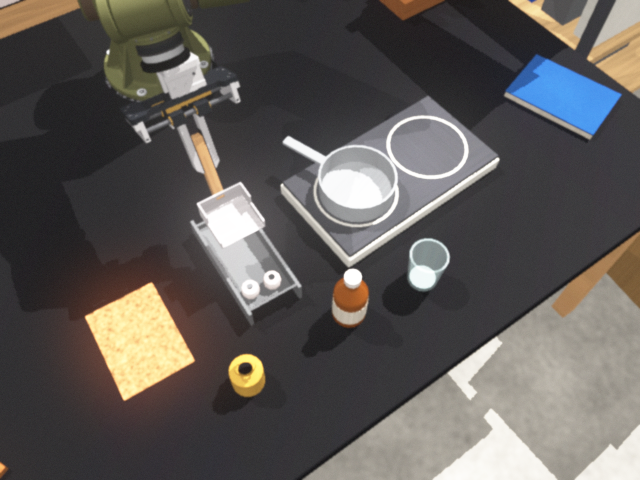

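Scene view: scoop held above the tray (232,215), pan centred on its new ring (357,185), pebbles untouched (250,289),(271,279). Lower with the lip slightly down.

Run:
```python
from go import *
scoop(tray(.003,-.0015,.070),TY,.05,(.04,0,0))
scoop(tray(.003,-.0015,.010),TY,.05,(.04,0,0))
```

```text
t 15.2 shift [-0.4  -0.03  1.57] turn [-0.01 -0.41  0.01] q [-0.37 -0.02  1.97  0.2   0.78  1.13]
t 15.2 shift [-1.25 -0.03  3.39] turn [-0.01 -0.41  0.01] q [-0.37 -0.02  1.97  0.2   0.78  1.13]
```

>>> send_rows:
  motion:
    - [[-0.1,0,0.4],[0,-0.41,0],-1]
    - [[-0.1,0,0.4],[0,0,0],-1]
    - [[-0.1,0,0.4],[0,0,0],-1]
    - [[-0.1,0,0.37],[0,0,0],-1]
    - [[0,0,0],[0,0,0],-1]

```text
time_s: 15.7
ee_pos: [0.4996, -0.1149, 0.1452]
eef_rot: [-3.14, -0.385, -0.047]
force: [0.4, -0.7, -0.8]
grip_width: 0.0176
grip_force: 59.9
```

Run:
```python
from go import *
scoop(tray(.003,-.0015,.010),TY,.05,(.04,0,0))
```

```text
t 15.7 shift [-0.69 -0.07  1.84] turn [-0.01  0.02 -0.01] q [-0.36  0.09  1.98  0.18  0.72  1.15]
```

>>> send_rows:
  motion:
    - [[-0.13,-0.03,0.35],[0,0,-0.01],-1]
    - [[-0.14,-0.04,0.37],[0,0,0],-1]
    - [[-0.14,0,0.37],[0,0,0],-1]
    - [[-0.14,0,0.37],[0,0,0],-1]
    - [[-0.14,0,0.37],[0,0,0],-1]
    - [[0,0,0],[0,0,0],-1]
    - [[0,0,0],[0,0,0],-1]

```text
time_s: 16.4
ee_pos: [0.502, -0.1128, 0.0884]
eef_rot: [3.141, -0.387, -0.045]
force: [-0.1, -0.6, -0.1]
grip_width: 0.0174
grip_force: 59.9
```

Run:
```python
from go import *
scoop(tray(.003,-.0015,.010),TY,.05,(.04,0,0))
scoop(tray(.003,-.0015,.006),TY,.05,(.04,0,0))
scoop(tray(.062,-.0015,.006),TY,.05,(.04,0,0))
```

```text
t 16.4 shift [-0.05  0.    0.05] turn [-0.   -0.01  0.01] q [-0.35  0.18  2.02  0.21  0.57  1.11]
t 16.4 shift [-0.1   0.    0.18] turn [-0.   -0.01  0.01] q [-0.35  0.18  2.02  0.21  0.57  1.11]
t 16.4 shift [1.72 0.   0.92] turn [-0.   -0.01  0.01] q [-0.35  0.18  2.02  0.21  0.57  1.11]
```

Lower the last 4 mm in small steps, watching the force.

>>> send_rows:
  motion:
    - [[-0.04,0,0.07],[0,0,0],-1]
    - [[-0.03,0,0.06],[0,0,0],-1]
    - [[0,0,0],[0,0,0],-1]

```text
time_s: 16.7
ee_pos: [0.5014, -0.1127, 0.0841]
eef_rot: [3.141, -0.388, -0.045]
force: [-0.6, 0.9, -1.3]
grip_width: 0.0174
grip_force: 59.9
```

>>> send_rows:
  motion:
    - [[-0.02,0,0.04],[0,0,0],-1]
    - [[0,0,0],[0,0,0],-1]

```text
time_s: 16.9
ee_pos: [0.5013, -0.1127, 0.0827]
eef_rot: [3.141, -0.388, -0.045]
force: [-0.6, -0.4, -1.3]
grip_width: 0.0177
grip_force: 59.9
```

>>> send_rows:
  motion:
    - [[-0.01,0,0.03],[0,0,0],-1]
    - [[0,0,0],[0,0,0],-1]

```text
time_s: 17.1
ee_pos: [0.5017, -0.1128, 0.0822]
eef_rot: [3.141, -0.388, -0.045]
force: [-1.2, 0.7, 1.5]
grip_width: 0.0178
grip_force: 59.9
```

>>> send_rows:
  motion:
    - [[-0.01,0,0.03],[0,0,0],-1]
    - [[0,0,0],[0,0,0],-1]

```text
time_s: 17.3
ee_pos: [0.502, -0.1128, 0.0818]
eef_rot: [3.141, -0.39, -0.045]
force: [-8.1, 1.8, 11.5]
grip_width: 0.0176
grip_force: 60.0
```

>>> send_rows:
  motion:
    - [[0.06,0,-0.01],[0,0,0],-1]
    - [[0.15,0,0.06],[0,0,0],-1]
    - [[0.15,0,0.06],[0,0,0],-1]
    - [[0.15,0,0.06],[0,0,0],-1]
    - [[0.15,0,0.06],[0,0,0],-1]
    - [[0.15,0,0.06],[0,0,0],-1]
    - [[0.15,0,0.06],[0,0,0],-1]
    - [[0.15,0,0.06],[0,0,0],-1]
    - [[0,0,0],[0,0,0],-1]

```text
time_s: 18.2
ee_pos: [0.5377, -0.1144, 0.0821]
eef_rot: [3.141, -0.388, -0.045]
force: [1.8, -0.7, 1.3]
grip_width: 0.0177
grip_force: 60.0
```

Run:
```python
from go import *
scoop(tray(.062,-.0015,.006),TY,.05,(.04,0,0))
p,R,o=st();print(o["force"],p)
```

```text
t 18.2 shift [0.7  0.   0.27] turn [-0.   -0.01  0.01] q [-0.33  0.27  1.94  0.2   0.57  1.14]
[ 1.77399185 -0.67800179  1.33522467] [ 0.53774241 -0.1143631   0.08211274]
```

>>> send_rows:
  motion:
    - [[0.15,0,0.06],[0,0,0],-1]
    - [[0.15,0,0.06],[0,0,0],-1]
    - [[0.15,0,0.06],[0,0,0],-1]
    - [[0.1,0,0.04],[0,0,0],-1]
    - [[0,0,0],[0,0,0],-1]

```text
time_s: 18.7
ee_pos: [0.555, -0.1151, 0.0822]
eef_rot: [3.141, -0.388, -0.045]
force: [1.2, -0.1, 1.4]
grip_width: 0.0177
grip_force: 60.0
```

```bash
sed -i 's/^scoop.*/scoop(tray(.062,-.0015,.006),TY,.05,(.04,0,0))/' look.py
cat >> look.py <<'E'
    y0,y1,x0,x1=(200,340,300,440) if n=="top" else (200,340,170,330)
    cv2.imwrite(f"pics/{n}{sys.argv[1]}c.png",cv2.resize(c["pixels"][y0:y1,x0:x1,::-1],None,fx=4,fy=4,interpolation=2))
E
python3 look.py 4
python3 - <<'E'
import cv2,numpy as np
a=cv2.imread("pics/top4c.png");b=cv2.imread("pics/scene4c.png")
h=min(a.shape[0],b.shape[0]);o=np.hstack([a[:h],b[:h]]);cv2.imwrite("pics/c4.png",cv2.resize(o,(800,int(h*800/o.shape[1]))))
E
```

```text
t 18.7 shift [0.16 0.   0.06] turn [-0.   -0.01  0.01] q [-0.32  0.3   1.89  0.19  0.58  1.16]
peb [ 0.65622998 -0.09719884  0.03345971] 104
peb [ 0.65257063 -0.1399683   0.03403246] 100
scene bowl (array([ 535. , -114.1]), array([38.6, 44.3]), 1.29) 442 0.16439995550837824
peb [ 0.65960602 -0.09798454  0.03387074] 116
peb [ 0.65489446 -0.14172559  0.03410819] 94
```

View pics/c4.png

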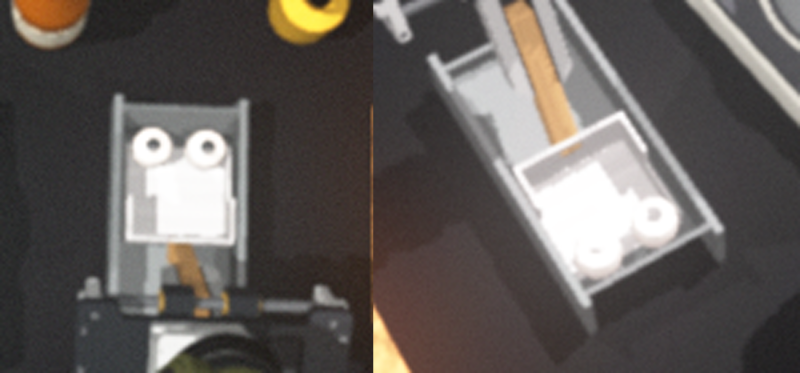

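Both pebbles are riding onto the lip against the ramp ((150,147),(205,147) in the left crop). Push on to the ramp foot.

>>> send_rows:
  motion:
    - [[0.1,0,0.04],[0,0,0],-1]
    - [[0.08,0,0.03],[0,0,0],-1]
    - [[0,0,0],[0,0,0],-1]

```text
time_s: 19.1
ee_pos: [0.5605, -0.1154, 0.0823]
eef_rot: [3.141, -0.387, -0.045]
force: [-1.5, 0.7, 2.8]
grip_width: 0.0179
grip_force: 60.0
```

>>> send_rows:
  motion:
    - [[0.05,0,0.02],[0,0,0],-1]
    - [[0,0,0],[0,0,0],-1]

```text
time_s: 19.3
ee_pos: [0.5619, -0.1154, 0.0823]
eef_rot: [3.141, -0.387, -0.045]
force: [-3.0, 0.2, 5.0]
grip_width: 0.0181
grip_force: 60.0
```

```bash
python3 look.py 5
```

```text
t 19.3 shift [-0.05  0.   -0.03] turn [-0.   -0.    0.01] q [-0.31  0.31  1.88  0.18  0.59  1.17]
peb [ 0.65664193 -0.09611657  0.03364819] 106
peb [ 0.65266688 -0.14022456  0.03419375] 97
scene bowl (array([536.9, -86. ]), array([ 41.9, 105.6]), 13.66) 435 0.16497215605192173
peb [ 0.65963925 -0.09745518  0.03411501] 116
peb [ 0.65515858 -0.1416863   0.03459286] 93
```

```bash
cat >> go.py <<'E'
def spose(p,yaw,nd,ref):
    S=Ro.from_euler("z",yaw)*Ro.from_euler("y",nd);return np.array(p)+S.apply(pst-np.array(ref)),S*Rst
def chain(W):
    c,Rc,o=st()
    for w in W:
        p,R=spose(*w);print("shift",np.round(Rc.inv().apply(p-c)/.03,2),"turn",np.round((Rc.inv()*R).as_rotvec()/.12,2));c,Rc=p,R
E
python3 - <<'E'
from go import *
L=(.04,0,0);f=.006
W=[]
for nd in(.03,0,-.05,-.1,-.15,-.2,-.25):
    dz=max(.0005,.08*np.sin(-nd)+.001) ; W.append((tray(.063+.35*dz,-.0015,f+dz),TY,nd,L))
chain(W)
E
```

```text
shift [-0.08  0.    0.02] turn [-0.    0.16  0.01]
shift [-0.1   0.    0.06] turn [0.   0.25 0.  ]
shift [-0.08  0.    0.02] turn [0.   0.42 0.  ]
shift [-0.08  0.    0.02] turn [0.   0.42 0.  ]
shift [-0.07  0.    0.03] turn [0.   0.42 0.  ]
shift [-0.07  0.    0.03] turn [0.   0.42 0.  ]
shift [-0.07  0.    0.04] turn [0.   0.42 0.  ]
```

>>> send_rows:
  motion:
    - [[-0.04,0,-0.02],[0,0.16,0],-1]
    - [[-0.1,0,0.04],[0,0.25,0],-1]
    - [[-0.08,0,0.02],[0,0.42,0],-1]
    - [[-0.08,0,0.02],[0,0.42,0],-1]
    - [[-0.07,0,0.03],[0,0.42,0],-1]
    - [[-0.07,0,0.03],[0,0.42,0],-1]
    - [[-0.07,0,0.04],[0,0.42,0],-1]
    - [[0,0,0],[0,0,0],-1]

```text
time_s: 20.2
ee_pos: [0.5506, -0.1139, 0.0705]
eef_rot: [-3.138, -0.672, -0.045]
force: [0.1, 0.3, -2.9]
grip_width: 0.0177
grip_force: 60.0
```

```bash
cat > view.py <<'E'
from go import *; from h import *
import sys
p,R,o=st();print(p,R.as_euler("xyz"),np.round(o["qpos"],2),o["force"],o["time_s"])
S=R*Rst.inv();org=p-S.apply(pst);ims=[]
for n in("top","scene"):
    c=camera(n);W=cloud(c);v=c["pixels"].min(-1).astype(int)
    Q=(W-org)@S.as_matrix()   # scoop frame
    m=(abs(Q[...,0])<.07)&(abs(Q[...,1])<.039)&(Q[...,2]>.018)&(Q[...,2]<.04)&(v>110)&(Q[...,0]>-.034)
    k,l,s,_=cv2.connectedComponentsWithStats(m.astype(np.uint8))
    for i in range(1,k):
        if s[i,4]>25: print(n,'in scoop frame',np.round(Q[l==i].mean(0),4),s[i,4],np.round(W[l==i].mean(0),3))
    u,w=cv2.projectPoints(org,np.array(c["rvec"]),np.array(c["tvec"]),np.array([[c["fx"],0,c["cx"]],[0,c["fy"],c["cy"]],[0,0,1.]]),None)[0].ravel().astype(int)
    u,w=np.clip(u,70,570),np.clip(w,70,410);ims.append(cv2.resize(c["pixels"][w-70:w+70,u-70:u+70,::-1],(400,400)))
cv2.imwrite(f"pics/v{sys.argv[1]}.png",np.hstack(ims))
E
python3 view.py 6
```

```text
[ 0.5505806  -0.11394241  0.07053882] [-3.138095   -0.67164049 -0.04544528] [-0.37  0.27  2.1   1.    0.24  0.33] [ 0.05265743  0.32732302 -2.9020601 ] 20.2
top in scoop frame [0.0296 0.023  0.0266] 145 [ 0.657 -0.095  0.05 ]
top in scoop frame [ 0.0292 -0.0203  0.0269] 151 [ 0.654 -0.138  0.05 ]
scene in scoop frame [0.0365 0.021  0.0256] 186 [ 0.664 -0.097  0.051]
scene in scoop frame [ 0.0366 -0.0235  0.0259] 194 [ 0.662 -0.142  0.051]
```

View pics/v6.png

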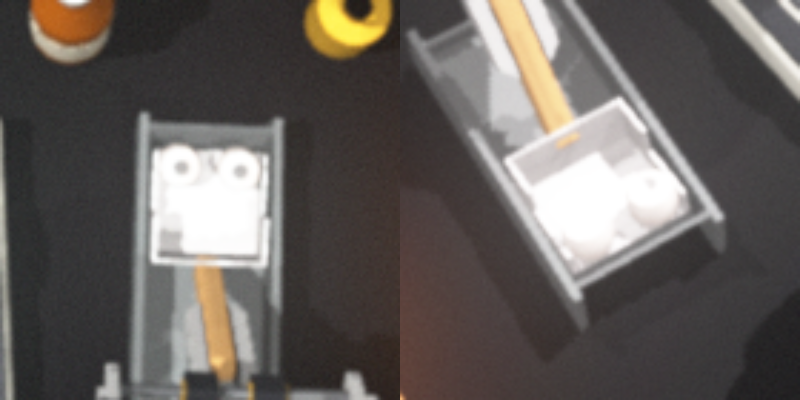

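Left crop: both pebbles (182,165),(241,168) sit in the bowl, just behind the lip. Lift slowly, tilted back.

>>> send_rows:
  motion:
    - [[0.05,0,-0.06],[0,0,0],-1]
    - [[0.08,0,-0.1],[0,0,0],-1]
    - [[0.1,0,-0.13],[0,0,0],-1]
    - [[0.1,0,-0.13],[0,0,0],-1]
    - [[0.1,0,-0.13],[0,0,0],-1]
    - [[0.1,0,-0.13],[0,0,0],-1]
    - [[0.1,0,-0.13],[0,0,0],-1]
    - [[0.1,0,-0.13],[0,0,0],-1]
    - [[0.12,0,-0.15],[0,0,0],-1]
    - [[0.12,0,-0.15],[0,0,0],-1]
    - [[0.12,0,-0.15],[0,0,0],-1]
    - [[0.12,0,-0.15],[0,0,0],-1]

```text
time_s: 21.5
ee_pos: [0.5515, -0.1142, 0.1311]
eef_rot: [-3.139, -0.673, -0.044]
force: [-0.4, 0.3, -2.0]
grip_width: 0.0179
grip_force: 60.0
```

```bash
python3 view.py 7
python3 - <<'E'
from go import *
p,R,o=st();S=R*Rst.inv();print(S.as_euler("ZYX"),p-S.apply(pst))
E
```

```text
[ 0.55154595 -0.11424474  0.13113408] [-3.13909269 -0.67281019 -0.04408511] [-0.37  0.14  2.06  0.62  0.35  0.73] [-0.39994966  0.29284805 -2.0165634 ] 21.5
top in scoop frame [0.0301 0.0232 0.0264] 167 [ 0.658 -0.095  0.111]
top in scoop frame [ 0.0299 -0.0208  0.0265] 167 [ 0.656 -0.139  0.111]
scene in scoop frame [0.0372 0.0208 0.0259] 213 [ 0.665 -0.098  0.112]
scene in scoop frame [ 0.0371 -0.0233  0.0261] 220 [ 0.663 -0.142  0.112]
[-0.04176539 -0.23744794  0.00144764] [ 0.63453607 -0.11709889  0.0784296 ]
```

>>> send_rows:
  motion:
    - [[0.14,0,-0.18],[0,0,0],-1]
    - [[0.16,0,-0.2],[0,0,0],-1]
    - [[0.18,0,-0.24],[0,0,0],-1]
    - [[0.2,0,-0.26],[0,0,0],-1]
    - [[0.2,0,-0.26],[0,0,0],-1]
    - [[0.2,0,-0.26],[0,0,0],-1]
    - [[0.2,0,-0.26],[0,0,0],-1]
    - [[0.2,0,-0.26],[0,0,0],-1]
    - [[0.2,0,-0.26],[0,0,0],-1]
    - [[0.16,0,-0.2],[0,0,0],-1]
    - [[0.1,0,-0.12],[0,0,0],-1]
    - [[0,0,0],[0,0,0],-1]

```text
time_s: 22.8
ee_pos: [0.5504, -0.1144, 0.2262]
eef_rot: [-3.139, -0.674, -0.044]
force: [-0.6, -0.0, -2.5]
grip_width: 0.0175
grip_force: 60.0
```

Run:
```python
from go import *
p,R,o=st();S=R*Rst.inv();org=p-S.apply(pst);e=S.as_euler("ZYX");print(e,org,np.round(o["qpos"],2))
chain([(org+np.array([-.01*(k+1),0,0]),e[0],e[1]-.1*(k+1),(0,0,0)) for k in range(4)])
```

```text
[-0.04172285 -0.23724384  0.00189169] [ 0.63308883 -0.11711996  0.17302174] [-0.37 -0.01  1.97  0.38  0.57  0.99]
shift [-0.56  0.01 -0.09] turn [-0.01  0.83 -0.01]
shift [-0.54  0.01 -0.11] turn [0.   0.83 0.  ]
shift [-0.52  0.01 -0.14] turn [0.   0.83 0.  ]
shift [-0.49  0.01 -0.16] turn [0.   0.83 0.  ]
```

>>> send_rows:
  motion:
    - [[-0.28,0,-0.05],[0,0.42,0],-1]
    - [[-0.28,0,-0.05],[0,0.42,0],-1]
    - [[-0.27,0,-0.05],[0,0.42,0],-1]
    - [[-0.27,0,-0.06],[0,0.42,0],-1]
    - [[-0.26,0,-0.07],[0,0.42,0],-1]
    - [[-0.26,0,-0.07],[0,0.42,0],-1]
    - [[0,0,0],[0,0,0],-1]
    - [[0,0,0],[0,0,0],-1]

```text
time_s: 23.6
ee_pos: [0.5116, -0.1118, 0.1998]
eef_rot: [-3.132, -0.954, -0.047]
force: [0.3, 0.7, -2.2]
grip_width: 0.0178
grip_force: 60.0
```

```bash
python3 view.py 8;  python3 - <<'E'
from go import *
p,R,o=st();S=R*Rst.inv();org=p-S.apply(pst);e=S.as_euler("ZYX");print(e,org)
E
```

```text
[ 0.51164426 -0.1117738   0.19977295] [-3.13243173 -0.95350549 -0.04694029] [-0.46 -0.09  2.26  1.41  0.35 -0.07] [ 0.31349036  0.71450027 -2.24700082] 23.6
top in scoop frame [-0.0167  0.0196  0.0271] 192 [ 0.579 -0.094  0.187]
top in scoop frame [-0.0167 -0.021   0.0271] 192 [ 0.577 -0.135  0.187]
scene in scoop frame [-0.0126  0.0179  0.0254] 195 [ 0.583 -0.096  0.187]
scene in scoop frame [-0.0113 -0.0238  0.0252] 190 [ 0.583 -0.138  0.188]
[-0.04041929 -0.51806269  0.0047872 ] [ 0.6061937  -0.11464315  0.17216607]
```

View pics/v8.png

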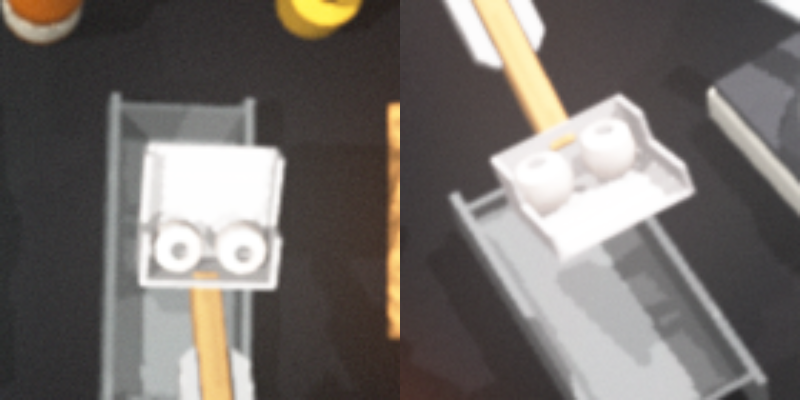

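Both pebbles slid to the back wall ((178,248),(242,250) left crop). Tilt partly back and carry to the pan.

```bash
cat >> go.py <<'E'
PC=np.array([.5848,.138,0]);PY=.2
def panp(d,z): return PC+np.array([d*np.cos(PY),d*np.sin(PY),z])
E
python3 - <<'E'
from go import *
p,R,o=st();S=R*Rst.inv();org=p-S.apply(pst)
chain([(org+np.array([0,0,.01]),-.0404,-.22,(0,0,0)),(panp(-.06,.18),-.0404,-.22,(0,0,0)),(panp(-.06,.18),PY,-.22,(0,0,0))])
E
```

```text
shift [ 1.23 -0.02 -0.36] turn [-0.04 -2.48 -0.01]
shift [-2.42 -7.91 -1.77] turn [0. 0. 0.]
shift [0.07 0.65 0.05] turn [ 1.22 -0.   -1.59]
```

>>> send_rows:
  motion:
    - [[0.2,0,-0.06],[0,-0.41,0],-1]
    - [[0.2,0,-0.06],[0,-0.42,0],-1]
    - [[0.2,0,-0.06],[0,-0.42,0],-1]
    - [[0.2,0,-0.06],[0,-0.42,0],-1]
    - [[0.2,0,-0.06],[0,-0.41,0],-1]
    - [[0.2,0,-0.06],[0,-0.4,0],-1]
    - [[0,-0.1,0],[0,0,0],-1]
    - [[0,-0.25,0],[0,0,0],-1]
    - [[0,-0.4,0],[0,0,0],-1]
    - [[0,-0.5,0],[0,0,0],-1]
    - [[0,-0.6,0],[0,0,0],-1]
    - [[0,-0.6,0],[0,0,0],-1]

```text
time_s: 24.9
ee_pos: [0.5293, -0.0373, 0.2319]
eef_rot: [-3.133, -0.676, -0.042]
force: [0.2, 0.1, -2.3]
grip_width: 0.0177
grip_force: 60.0
```

Run:
```python
from go import *
p,R,o=st();S=R*Rst.inv();org=p-S.apply(pst);print(org,S.as_euler("ZYX"),o["grip_width"])
chain([(panp(-.06,.18),-.0404,-.22,(0,0,0)),(panp(-.06,.18),PY,-.22,(0,0,0))])
```

```text
[ 0.61214082 -0.03930763  0.17897669] [-0.036991   -0.23942116  0.00685944] 0.017661523531745677
shift [-2.34 -5.43 -1.94] turn [-0.07 -0.16 -0.  ]
shift [0.07 0.65 0.05] turn [ 1.22 -0.   -1.59]
```

>>> send_rows:
  motion:
    - [[-0.26,-0.62,-0.22],[0,0,0],-1]
    - [[-0.26,-0.65,-0.22],[0,0,0],-1]
    - [[-0.28,-0.65,-0.23],[0,0,0],-1]
    - [[-0.28,-0.65,-0.23],[0,0,0],-1]
    - [[-0.28,-0.65,-0.23],[0,0,0],-1]
    - [[-0.26,-0.6,-0.22],[0,0,0],-1]
    - [[-0.24,-0.6,-0.2],[0,0,0],-1]
    - [[-0.2,-0.5,-0.17],[0,0,0],-1]
    - [[-0.16,-0.34,-0.12],[0.1,0,-0.13],-1]
    - [[-0.12,-0.07,-0.1],[0.3,0,-0.4],-1]
    - [[0.02,0.15,0.02],[0.4,0,-0.5],-1]
    - [[0.04,0.3,0.02],[0.4,0,-0.53],-1]

```text
time_s: 26.1
ee_pos: [0.4465, 0.114, 0.2346]
eef_rot: [-3.138, -0.676, 0.185]
force: [0.1, 0.6, -1.8]
grip_width: 0.018
grip_force: 60.0
```

```bash
python3 view.py 9
python3 - <<'E'
from go import *
p,R,o=st();S=R*Rst.inv();print(p-S.apply(pst),S.as_euler("ZYX"))
L=(.04,0,0)
chain([(panp(-.025,.16),PY,-.2,L)]+[(panp(-.02,.16-.06*k/6),PY,-.2+1.3*k/6,L) for k in range(1,7)])
E
```

```text
[0.44652999 0.11398679 0.23459212] [-3.13826463 -0.67577743  0.18468291] [ 0.16 -0.29  2.19  0.04  0.57  1.52] [ 0.08289606  0.62266598 -1.75251618] 26.1
top in scoop frame [-0.0187 -0.0239  0.0269] 213 [0.508 0.102 0.203]
top in scoop frame [-0.0185  0.0166  0.0268] 218 [0.501 0.142 0.203]
scene in scoop frame [-0.0157  0.0156  0.0253] 195 [0.504 0.141 0.202]
scene in scoop frame [-0.013  -0.0242  0.0261] 131 [0.514 0.103 0.204]
[0.52812417 0.12839033 0.18147302] [ 0.18383635 -0.23820104  0.00140947]
shift [-0.67  0.11  0.59] turn [ 0.07 -0.32 -0.11]
shift [ 0.78 -0.   -0.03] turn [-0.   -1.81 -0.  ]
shift [ 0.71 -0.   -0.1 ] turn [-0.   -1.81 -0.  ]
shift [ 0.77 -0.   -0.07] turn [-0.   -1.81 -0.  ]
shift [ 0.85 -0.   -0.07] turn [-0.   -1.81 -0.  ]
shift [ 0.92 -0.   -0.07] turn [-0.   -1.81 -0.  ]
shift [ 0.99 -0.   -0.1 ] turn [-0.   -1.81 -0.  ]
```

Run:
```python
from go import *
L=(.04,0,0)
chain([(panp(-.03,.16),PY,-.2,L)]+[(panp(-.03,z),PY,n,L) for n,z in((.05,.125),(.3,.095),(.5,.093),(.7,.093),(.9,.093),(1.1,.093))])
```

```text
shift [-0.8   0.11  0.48] turn [ 0.07 -0.32 -0.11]
shift [ 0.28 -0.    0.49] turn [-0.   -2.08 -0.  ]
shift [ 0.6  -0.    0.48] turn [-0.   -2.08 -0.  ]
shift [ 0.76 -0.   -0.31] turn [-0.   -1.67 -0.  ]
shift [ 0.77 -0.   -0.38] turn [-0.   -1.67 -0.  ]
shift [ 0.77 -0.   -0.38] turn [-0.   -1.67 -0.  ]
shift [ 0.77 -0.   -0.38] turn [-0.   -1.67 -0.  ]
```

>>> send_rows:
  motion:
    - [[-0.4,0.05,0.24],[0.03,-0.16,-0.05],-1]
    - [[-0.4,0.06,0.24],[0.04,-0.16,-0.06],-1]
    - [[0.07,0,0.12],[0,-0.52,0],-1]
    - [[0.07,0,0.12],[0,-0.52,0],-1]
    - [[0.07,0,0.12],[0,-0.52,0],-1]
    - [[0.07,0,0.12],[0,-0.52,0],-1]
    - [[0.15,0,0.12],[0,-0.52,0],-1]
    - [[0.15,0,0.12],[0,-0.52,0],-1]
    - [[0.15,0,0.12],[0,-0.52,0],-1]
    - [[0.15,0,0.12],[0,-0.52,0],-1]

```text
time_s: 27.2
ee_pos: [0.4725, 0.1157, 0.1908]
eef_rot: [3.141, -0.132, 0.194]
force: [-0.1, 0.2, -2.4]
grip_width: 0.0178
grip_force: 60.0
```

Run:
```python
from go import *
p,R,o=st();S=R*Rst.inv();print("lip",p+S.apply(np.array([.04,0,0])-pst)-panp(-.03,0),S.as_euler("ZYX"),np.round(o["qpos"],2),o["force"])
L=(.04,0,0)
chain([(panp(-.03,z),PY,n,L) for n,z in((.5,.095),(.7,.095),(.9,.095),(1.1,.095))])
```

```text
lip [-0.00284578  0.00010463  0.09063809] [ 1.95406524e-01  3.04173801e-01 -1.26537030e-05] [0.16 0.09 1.81 0.   1.11 1.54] [-0.0701203   0.17885181 -2.35894469]
shift [ 0.87  0.03 -0.5 ] turn [-0.   -1.63 -0.04]
shift [ 0.77 -0.   -0.38] turn [-0.   -1.67 -0.  ]
shift [ 0.77 -0.   -0.38] turn [-0.   -1.67 -0.  ]
shift [ 0.77 -0.   -0.38] turn [-0.   -1.67 -0.  ]
```

>>> send_rows:
  motion:
    - [[0.29,0.01,-0.17],[0,-0.55,0],-1]
    - [[0.29,0.01,-0.17],[0,-0.55,0],-1]
    - [[0.29,0.01,-0.16],[0,-0.55,0],-1]
    - [[0.26,0,-0.13],[0,-0.55,0],-1]
    - [[0.26,0,-0.13],[0,-0.55,0],-1]
    - [[0.26,0,-0.13],[0,-0.55,0],-1]
    - [[0.26,0,-0.13],[0,-0.55,0],-1]
    - [[0.26,0,-0.13],[0,-0.55,0],-1]
    - [[0.26,0,-0.13],[0,-0.55,0],-1]
    - [[0,0,0],[0,0,0],-1]
    - [[0,0,0],[0,0,0],-1]
    - [[0,0,0],[0,0,0],-1]

```text
time_s: 28.4
ee_pos: [0.5466, 0.1296, 0.2209]
eef_rot: [3.141, 0.456, 0.196]
force: [-0.9, -0.5, -0.9]
grip_width: 0.0176
grip_force: 60.0
```

```bash
python3 view.py 10
python3 - <<'E'
from go import *
p,R,o=st();S=R*Rst.inv();print("lip",p+S.apply(np.array([.04,0,0])-pst),S.as_euler("ZYX"),np.round(o["qpos"],2))
E
```

```text
[0.54657449 0.12958517 0.22087392] [3.14142488 0.45642153 0.19648534] [ 0.17  0.61  1.11 -0.01  1.88  1.55] [-0.86674752 -0.45570676 -0.92724369] 28.4
lip [0.55855091 0.13261863 0.09274799] [0.19914369 0.89275864 0.00196298] [ 0.17  0.61  1.11 -0.01  1.88  1.55]
```

View pics/v10.png

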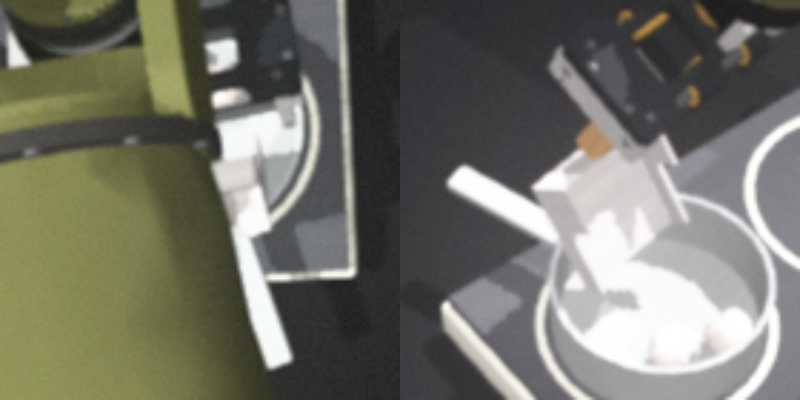

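Scene crop: both pebbles lie in the pan at (673,345) and (733,325), and the scoop is empty. Retract upwards.

>>> send_rows:
  motion:
    - [[-0.18,0,-0.36],[0,0,0],-1]
    - [[-0.35,0,-0.7],[0,0,0],-1]
    - [[-0.4,0,-0.85],[0,0,0],-1]
    - [[-0.4,0,-0.85],[0,0,0],-1]
    - [[-0.3,0,-0.6],[0,0,0],-1]
    - [[0,0,0],[0,0.6,0],-1]
    - [[0,0,0],[0,0.9,0],-1]
    - [[0,0,0],[0,0.9,0],-1]
    - [[0,0,0],[0,0.9,0],-1]
    - [[0,0,0],[0,0.9,0],-1]
    - [[0,0,0],[0,0.9,0],-1]
    - [[0,0,0],[0,0.9,0],-1]

```text
time_s: 29.7
ee_pos: [0.5473, 0.1293, 0.3348]
eef_rot: [-3.14, -0.269, 0.197]
force: [1.4, 0.2, -0.4]
grip_width: 0.0177
grip_force: 60.0
```

Run:
```python
from go import *
p,R,o=st();S=R*Rst.inv();org=p-S.apply(pst);e=S.as_euler("ZYX");print(org,e)
chain([(org,e[0],0,(0,0,0)),(np.array([.6205,-.3386,.16]),e[0],0,(0,0,0)),(np.array([.6205,-.3386,.16]),-.1125,0,(0,0,0))])
```

```text
[0.60117051 0.14081827 0.25340653] [0.19816709 0.16750727 0.00129837]
shift [-0.5  -0.    0.22] turn [-0.01  1.4  -0.  ]
shift [-3.58 15.8   1.76] turn [0. 0. 0.]
shift [ 0.09 -0.69  0.04] turn [-1.09  0.    2.35]
```

>>> send_rows:
  motion:
    - [[-0.25,0.2,0.11],[0,0.7,0],-1]
    - [[-0.25,0.5,0.11],[0,0.7,0],-1]
    - [[-0.2,0.8,0.1],[0,0,0],-1]
    - [[-0.2,0.95,0.1],[0,0,0],-1]
    - [[-0.2,0.95,0.1],[0,0,0],-1]
    - [[-0.2,0.95,0.1],[0,0,0],-1]
    - [[-0.2,0.95,0.1],[0,0,0],-1]
    - [[-0.2,0.95,0.1],[0,0,0],-1]
    - [[-0.2,0.95,0.1],[0,0,0],-1]
    - [[-0.2,0.95,0.1],[0,0,0],-1]
    - [[-0.2,0.95,0.1],[0,0,0],-1]
    - [[-0.2,0.95,0.1],[0,0,0],-1]

```text
time_s: 30.9
ee_pos: [0.5532, -0.1779, 0.2706]
eef_rot: [-3.141, -0.432, 0.197]
force: [0.2, 0.8, -0.3]
grip_width: 0.0183
grip_force: 60.0
```

>>> send_rows:
  motion:
    - [[-0.3,0.95,0.1],[0,0,0],-1]
    - [[-0.3,0.95,0.1],[0,0,0],-1]
    - [[-0.3,0.95,0.1],[0,0,0],-1]
    - [[-0.3,0.8,0.1],[0,0,0],-1]
    - [[-0.1,0.5,0.1],[-0.27,0,0.58],-1]
    - [[0,0.3,0.1],[-0.27,0,0.59],-1]
    - [[0,0,0],[-0.27,0,0.59],-1]
    - [[0,0,0],[-0.27,0,0.59],-1]
    - [[0,0,0],[0,0,0],-1]

```text
time_s: 31.8
ee_pos: [0.5515, -0.3128, 0.2379]
eef_rot: [-3.141, -0.431, -0.114]
force: [-0.9, -0.0, -0.8]
grip_width: 0.0176
grip_force: 60.0
```

Run:
```python
from go import *
chain([(np.array([.6205,-.3386,z]),-.1125,0,(0,0,0)) for z in(.16,.03,.008,.004)])
p,R,o=st();print(p,o["time_s"],np.round(o["qpos"],2))
```

```text
shift [0.01 0.61 0.26] turn [-0.    0.05 -0.  ]
shift [-1.83  0.    3.93] turn [0. 0. 0.]
shift [-0.31  0.    0.66] turn [0. 0. 0.]
shift [-0.06  0.    0.12] turn [0. 0. 0.]
[ 0.55151667 -0.31283976  0.2379479 ] 31.8 [-0.67  0.25  1.56  0.27  0.97  0.9 ]
```

>>> send_rows:
  motion:
    - [[0,0.3,0.13],[0,0.05,0],-1]
    - [[0.01,0.31,0.13],[0,0,0],-1]
    - [[-0.2,0,0.43],[0,0,0],-1]
    - [[-0.33,0,0.7],[0,0,0],-1]
    - [[-0.33,0,0.7],[0,0,0],-1]
    - [[-0.33,0,0.7],[0,0,0],-1]
    - [[-0.33,0,0.7],[0,0,0],-1]
    - [[-0.31,0,0.7],[0,0,0],-1]
    - [[0,0,0],[0,0,0],-1]

```text
time_s: 32.7
ee_pos: [0.5514, -0.3308, 0.0952]
eef_rot: [-3.136, -0.431, -0.115]
force: [-0.0, -0.4, -0.9]
grip_width: 0.0177
grip_force: 60.0
```

Run:
```python
from go import *; from h import *
chain([(np.array([.6205,-.3386,z]),-.1125,0,(0,0,0)) for z in(.03,.008,.004)])
p,R,o=st();S=R*Rst.inv();org=p-S.apply(pst)
for n in("top","scene"):
    c=camera(n);Q=(cloud(c)-org)@S.as_matrix();x,y,z=[Q[...,i] for i in range(3)]
    m=(abs(x+.005)<.028)&(abs(y)<.033)&(abs(z)<.012)
    f=np.linalg.lstsq(np.c_[x[m],y[m],np.ones(m.sum())],z[m],rcond=None)[0];print(n,"floor slopes x,y, height",f,m.sum())
    m=(abs(z-.02)<.022)&(abs(x)<.06)&(abs(y)<.06)&(c["pixels"].min(-1)>90);print(box(Q[m][:,:2]))
```

```text
shift [ 0.13  0.02 -0.16] turn [-0.04  0.05 -0.01]
shift [-0.31  0.    0.66] turn [0. 0. 0.]
shift [-0.06  0.    0.12] turn [0. 0. 0.]
top floor slopes x,y, height [-0.00849966  0.00201577  0.00173188] 736
(array([-10.2,  -0.5]), array([99. , 85.8]), 0.11)
scene floor slopes x,y, height [ 0.00231071 -0.0049921   0.00411159] 1175
(array([-7.2, -0.7]), array([101.6,  84.1]), 0.04)
```

>>> send_rows:
  motion:
    - [[-0.06,0.02,0.18],[0,0.05,0],-1]
    - [[-0.07,0,0.18],[0,0,0],-1]
    - [[-0.06,0,0.14],[0,0,0],-1]
    - [[-0.02,0,0.06],[0,0,0],-1]
    - [[0,0,0],[0,0,0],-1]
    - [[0,0,0],[0,0,0],-1]

```text
time_s: 33.4
ee_pos: [0.5545, -0.3325, 0.0819]
eef_rot: [-3.14, -0.442, -0.113]
force: [-0.1, -0.3, -1.1]
grip_width: 0.0179
grip_force: 60.0
```

Run:
```python
from go import *
chain([(np.array([.6205,-.3386,.004]),-.1125,0,(0,0,0))])
p,R,o=st();print(p,o["force"])
```

```text
shift [-0.15 -0.03  0.18] turn [-0.01 -0.05  0.  ]
[ 0.55452527 -0.33250561  0.08191521] [-0.12552561 -0.34857487 -1.13074852]
```

>>> send_rows:
  motion:
    - [[-0.06,-0.03,0.08],[0,0,0],-1]
    - [[-0.05,0,0.07],[0,0,0],-1]
    - [[0,0,0],[0,0,0],-1]

```text
time_s: 33.7
ee_pos: [0.5533, -0.3313, 0.0758]
eef_rot: [-3.14, -0.442, -0.114]
force: [-1.3, -0.7, -1.0]
grip_width: 0.0176
grip_force: 60.0
```

>>> send_rows:
  motion:
    - [[-0.02,0,0.03],[0,0,0],-1]
    - [[0,0,0],[0,0,0],-1]

```text
time_s: 33.9
ee_pos: [0.5533, -0.3314, 0.0751]
eef_rot: [-3.14, -0.442, -0.114]
force: [0.4, -0.8, -1.3]
grip_width: 0.0178
grip_force: 60.0
```

>>> send_rows:
  motion:
    - [[-0.01,0,0.02],[0,-0.04,0],-1]
    - [[0,0,0],[0,0,0],-1]
    - [[0,0,0],[0,0,0],-1]

```text
time_s: 34.2
ee_pos: [0.5535, -0.3315, 0.0751]
eef_rot: [-3.141, -0.438, -0.113]
force: [-2.3, 1.7, 5.6]
grip_width: 0.0176
grip_force: 60.0
```

>>> send_rows:
  motion:
    - [[-0.01,0,0.015],[0,0,0],-1]
    - [[0,0,0],[0,0,0],-1]

```text
time_s: 34.4
ee_pos: [0.5535, -0.3315, 0.075]
eef_rot: [-3.141, -0.438, -0.113]
force: [-5.2, 3.8, 9.9]
grip_width: 0.0178
grip_force: 60.0
```

Touching the mat; open gently and withdraw along the handle.

>>> send_rows:
  motion:
    - [[0.01,0,-0.02],[0,0,0],-1]
    - [[0,0,0],[0,0,0],-0.5]
    - [[0,0,0],[0,0,0],0]
    - [[0,0,0],[0,0,0],0.5]
    - [[0,0,0],[0,0,0],1]
    - [[0,0,0],[0,0,0],1]
    - [[0,0,0],[0,0,0],1]
    - [[0,0,0],[0,0,0],1]
    - [[0,0,-0.3],[0,0,0],1]
    - [[0,0,-0.6],[0,0,0],1]
    - [[0,0,-0.8],[0,0,0],1]
    - [[0,0,-0.8],[0,0,0],1]

```text
time_s: 35.6
ee_pos: [0.5211, -0.3278, 0.1438]
eef_rot: [-3.14, -0.437, -0.113]
force: [0.4, 0.9, -0.6]
grip_width: 0.0936
grip_force: 0.0
```

>>> send_rows:
  motion:
    - [[0,0,-0.9],[0,0,0],1]
    - [[0,0,-0.9],[0,0,0],1]
    - [[0,0,-0.9],[0,0,0],1]
    - [[0,0,-0.9],[0,0,0],1]
    - [[0,0,-0.5],[0,0,0],1]
    - [[0,0,0],[0,0,0],1]
    - [[0,0,0],[0,0,0],1]
    - [[0,0,0],[0,0,0],1]

```text
time_s: 36.4
ee_pos: [0.4698, -0.3219, 0.253]
eef_rot: [-3.139, -0.436, -0.114]
force: [-0.6, 0.4, -0.1]
grip_width: 0.094
grip_force: 0.0
```

Run:
```python
from go import *; from h import *
print(st()[2]["time_s"],st()[2]["grip_width"])
for n in("top","scene"):
    c=camera(n);cv2.imwrite(f"pics/{n}_end.png",c["pixels"][...,::-1]);W=cloud(c);x,y,z=[W[...,i] for i in range(3)]
    hsv=cv2.cvtColor(c["pixels"],cv2.COLOR_RGB2HSV);s=hsv[...,1].astype(int);v=hsv[...,2].astype(int)
    b=(x>.565)&(x<.7)&(y>-.42)&(y<-.26)&(z>.010)&(z<.042)&(s<80); print('bowl',box(W[b][:,:2]),b.sum())
    m=(z>.085)&(z<.095)&(np.hypot(x-.585,y-.138)<.09); print('pan',circ(W[m][:,:2]),m.sum(),np.percentile(z[m],[5,95]))
    m=(z>.062)&(z<.082)&(np.hypot(x-.585,y-.138)<.062)&(v>120); print('pebble px in pan',m.sum())
    far=(x>.70)&(x<.9)&(abs(y)<.3)&(z>.02);k,l,q,_=cv2.connectedComponentsWithStats(far.astype(np.uint8))
    for i in range(1,k):
        if q[i,4]>60: print('  obj',q[i,4],np.round(np.nanmean(W[l==i],0),3))
```

```text
36.4 0.09395418451364092
bowl (array([ 619.1, -339.3]), array([86.4, 80. ]), 83.49) 376
pan (array([0.58450005, 0.13823109]), np.float64(0.07240548000404749), 478) 501 [0.0861736  0.09160564]
pebble px in pan 345
  obj 684 [0.798 0.142 0.062]
  obj 814 [ 0.762 -0.015  0.096]
  obj 512 [ 0.77  -0.225  0.05 ]
bowl (array([ 617.4, -338.2]), array([84.6, 91.8]), 84.14) 679
pan (array([0.58712621, 0.13818357]), np.float64(0.07255346826423363), 368) 565 [0.08555241 0.09161423]
pebble px in pan 319
  obj 1411 [0.794 0.141 0.059]
  obj 1527 [ 0.784 -0.025  0.089]
  obj 920 [ 0.783 -0.23   0.05 ]
```

View pics/scene_end.png

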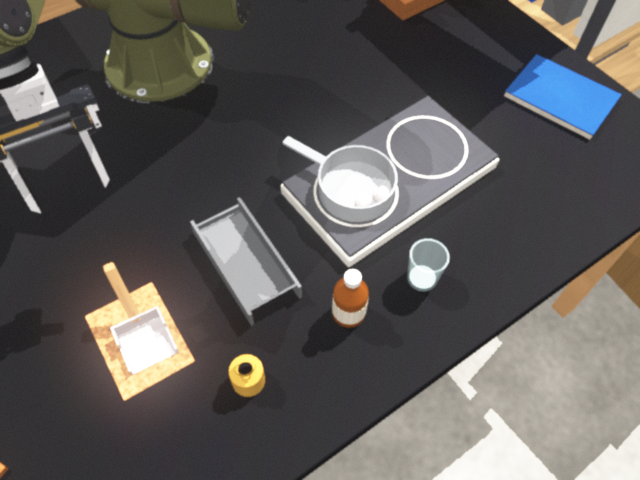

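The final view shows the pan centred on the goal ring (357,185), both pebbles in it (365,200),(382,190), the scoop upright on its mat (143,340), and the bystanders unmoved.

```bash
python3 -c "
from station import *
print(hand_in())"
```

```text
the job is handed in; nothing more can be done
None
```

The job is done and handed in at about 36 s: the pan is within about 1 mm of the goal ring's centre, both pebbles are in it, the scoop is upright on its mat, and the bottle, beaker and weight have not moved.

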